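Unload the pickling tank onto the drying stand

ROBOT

A 6-joint arm with a two-finger parallel gripper is mounted at the origin on a cart in front of the work surface, level with it; the furniture and walls round the work are solid. World frame = base frame: x ahead of the robot, y to its left, z up, the work surface at z = 0. Lengths are in m, angles in rad, forces in N, time in s.
With the tool pointing down it reaches from about 0.275 to 0.85 m from the base axis. Payload 5.2 kg.
Tool frame: the origin (TCP) lies at the very end of the fingers, on their centre line; the grasp point (between the pads) lies 19 mm behind it; z points along the fingers, y is the line along which they close (so a half turn about z gives the same grasp; the last joint's range is limited). The gripper opens to 85 mm and grips with 20 to 120 N. Pads are 22 mm wide; open, the fingers measure 114 mm over their backs; the gripper's body (76 mm by 85 mm) begins 54 mm behind the grasp point. The pads swing forward as they close: fully open they stand 13 mm farther back than shut.
Start: joints at [-1.442, 0.259, 1.535, -0, 1.348, -0.203], TCP at [0.179, -0.52, 0.231] pointing down, gripper open.
Joint ranges: [-3.14, 3.14], [-0.91, 2.08], [0.19, 2.58], [-1.22, 4.36], [0.22, 2.71], [-3.12, 3.12]. Speed limits (rad/s): [2.57, 2.57, 3.14, 3.14, 3.14, 3.14].

INTERFACE

Orientations are given as a unit quaternion [x, y, z, w].
In Python, from cell import status, grab_frame, close_job gives the robot as it stands. The module is installed in compiled form; this text tells all that it offers.
- The arm moves only by the tool arm_command, never from a script. Its argument "deltas" is a list that holds one entry, the list of rows, each a list of 4 numbers: the shift along the world's x, y, z in cm, then the turn about the world's z in rad. In form: [[[tx, ty, tz, spin], ...]]. A call has 1 to 5 rows; each row shifts and turns the commanded pose from where the row before left it; what a row does not reach is not made up. A row lasts 1/12 s, in which the tool goes at most 41.7 mm and 7.16 degrees, less where a joint would pass 70% of its speed; a pose out of reach is approached as far as the arm can. A call is refused whole if a number of a shift passes 4.17 or a number of a turn 0.125, either way. A call with a gripper value outside its range is refused whole. "hand" is the finger opening in cm, from 0 to 8.54, set as the call begins (left out, the last holds). The fingers move at their own pace and stop on an object; "force" is the grip in N (left out, the last holds). Time passes only in rows, so rows that do not move let the fingers close. It gives the time, the measured TCP pose, the force, the opening and the grip force at its end, in the units of the state.
- status.state(): the state, without advancing time (a new reading comes with each control period).
- grab_frame(name): name is "side" or "top"; returns a dict with "image" (480x640x3 uint8, blue, green, red), "depth" (480x640 float32, m along the optical axis (not along the pixel's ray), 0 where there is no reading), "fx", "fy", "cx", "cy" (pixels), "extrinsics" (4x4, takes a point from world to camera coordinates). Camera axes: x right, y down, z forward; pixel columns grow to the right and rows downward; lengths in m; the calibration is good to about 2 mm. A picture is of the moment at which its call begins.
- close_job(): hands the job in; it is judged then, once.
The state is a dict: "t": time; "qpos": joint angles; "qd": joint speeds; "joint_efforts": joint torques, N m; "tcp_pos": TCP position; "ee_rot": TCP orientation; "contact_force": force on the tool from outside, world axes, zero at the start; "moment": the same for the moment, N m; "finger_gap": opening from 0.0 (shut) to 1.0 (fully open); "finger_force": force on a finger pad.
Only numpy, scipy, OpenCV 4.12 (cv2) and the standard library are available. Lean on these libraries where they do the work, as an engineer would, in place of code of your own. Each camera call takes 0.05 s, during which the arm holds its last target. There are 200 camera calls.

TASK

Take the hook rod from the tool caddy and use it to fish every basket carrier out of the deep slots of the pickling tank, hanging each on the drying stand with both ends of its bar seated in a facing pair of hooks. The carriers are wet with acid, so touch them with the hook only, never with the fingers, and do not drop or set one down on the worktop. When the tank is empty hang the hook rod back upright in its caddy slot; leave the stirring rod in the caddy and do not knock the things around.

Things in the scene. Friction and masses are not known exactly. Their poses are not given: they have to be found in the camera images.
- tank: Fixed grey open tank 172 (x) x 148 (y) x 140 mm high, origin at centre of underside. Three slots in a row along x, each 52 x 140 mm inside, split by 4 mm walls as high as the rim. A carrier hangs by its bar in two V hooks at y +-46, bar centre 65 mm up, at x = -47, 9 or 65. From the bar to the slot's walls: 35 mm on its -x side, 17 mm on its +x side. So the hook goes down on the -x side.
- drying_stand: Loose 2.5 kg stand (may shift): base 150 x 124 x 8 mm, origin at centre of underside. Post pairs at x = -45, 0, 45, y = +-46 mm, each ending in an upturned wire V hook (opens upward, in the x-z plane, mouth 26 mm wide, 14 mm deep, tips 91 mm up). A carrier's bar lies along the stand's y in a pair; seated, its centre is 80 mm and the carrier's origin 30 mm up. Empty at the start.
- caddy: Fixed white tool caddy 58 (x) x 150 (y) mm, origin at centre of underside: a plate, upper face at 120 mm, on four corner posts, sides open. Two slots 38 (x) x 18 (y) mm at y = +35 and -35 mm; one holds the hook rod, the other the stirring rod.
- caddy_slot_a (a point): Centre of the caddy's slot at y = +35 mm, on the plate's upper face; axes as the caddy's.
- caddy_slot_b (a point): Centre of the caddy's slot at y = -35 mm, on the plate's upper face; axes as the caddy's.
- hook_rod: 0.12 kg, upright in a caddy slot. Black flat handle 36 (x) x 16 (y) x 60 mm, origin at its centre; grip across y. Collar 52 x 32 mm under it, underside 35 mm below origin, rests on the caddy plate. Steel wire (radius 2.5) goes down at x = -8 to 120 below, V bottom at x = 0, 130 below, tip at x = +8, up to 112 below (wire centres). Hook opens up; a caught wire lies at x = 0, 121 below.
- stirring_rod: Stirring rod in the other caddy slot, to stay there: black round knob 30 mm across, a collar like the hook rod's, straight wire with a 14 mm disc foot, no hook. Origin 35 mm above the collar's underside.
- carrier_1: Steel carrier 0.12 kg, 130 (y) x 26 (x) x 81 mm high, origin at centre of underside. Basket 60 x 26 x 26 mm; above it a 6 mm thick bar along y, centre 50 mm up, ends y = +-60 with 10 mm balls, uprights at y = +-32. From y = -28 to 28 it rises as an inverted V to its apex, wire centre 78 mm up, where the hook catches and self-centres. Hangs in a tank slot, axes as the tank's. May be absent.
- carrier_2: As carrier_1, in another slot of the tank; may be absent.
- carrier_3: As carrier_1, in another slot of the tank; may be absent.
- carrier_1_left (a point): Point on carrier_1's bar centre line at its y = +46 mm, which lies over a hook when it is hung (50 mm above the carrier's origin). The axes are the carrier's.
- carrier_1_right (a point): Point on carrier_1's bar centre line at its y = -46 mm, which lies over a hook when it is hung (50 mm above the carrier's origin). The axes are the carrier's.
- carrier_2_left (a point): Point on carrier_2's bar centre line at its y = +46 mm, which lies over a hook when it is hung (50 mm above the carrier's origin). The axes are the carrier's.
- carrier_2_right (a point): Point on carrier_2's bar centre line at its y = -46 mm, which lies over a hook when it is hung (50 mm above the carrier's origin). The axes are the carrier's.
- carrier_3_left (a point): Point on carrier_3's bar centre line at its y = +46 mm, which lies over a hook when it is hung (50 mm above the carrier's origin). The axes are the carrier's.
- carrier_3_right (a point): Point on carrier_3's bar centre line at its y = -46 mm, which lies over a hook when it is hung (50 mm above the carrier's origin). The axes are the carrier's.
- cast: Plaster cast of a jaw, 50 x 62 x 31 mm, standing behind the work; bystander. Origin at the centre of its underside.
- bottle_small: Small cream bottle with a black cap, 44 mm across, 100 mm high; bystander. Origin at the centre of its underside.
- polish: Brown bar of polishing compound, 38 x 60 x 28 mm, lying near the caddy; bystander. Origin at the centre of its underside.

How it is judged:
By the outcome, as a careful person would: the job done as asked, in the order asked, and still so for the second after the job is handed in, with the robot touching nothing.
Of carrier_1, carrier_2, carrier_3 only 2 to 3 are there at a start; the rules pass over those that are not, and their reading is None.
At some moment in a run one of drying_stand may be knocked a few centimetres aside while the robot is not near it.
It also fails if it takes over 210 s, if anything falls off the work surface, if the arm or the gripper's body presses on something with over 40 N, if the wrist force passes 120 N, or if a joint passes its speed limit or range.

## Working session

There is one attempt and no reset: what is moved stays moved. The work goes in short steps, Python scripts to look and compute and a tool call to move; the robot and the scene stay as the last step left them, time stands still between calls to the robot, and variables do not carry over. Pictures are saved under pics/ and viewed, at most 14 in all, crops included, and the job is handed in when it is done.

Besides the shell and the picture viewer there is one more tool, called after "Request:" as name(argument=value, ...) on one line, values as JSON. arm_command: Moves the arm, as the interface text tells. Its arguments: {"type":"object","properties":{"deltas":{"type":"array","items":{"type":"array","items":{"type":"array","items":{"type":"number"}}}},"hand":{"type":"number"},"force":{"type":"number"}},"required":["deltas"]}

```bash
mkdir -p pics; cat > h.py <<'E'
import numpy as np, cv2
from cell import status, grab_frame, close_job
def pts(f):
    d=f["depth"]; v,u=np.indices(d.shape)
    c=np.stack([(u-f["cx"])/f["fx"]*d,(v-f["cy"])/f["fy"]*d,d,np.ones_like(d)],-1)
    return (c@np.linalg.inv(f["extrinsics"]).T)[...,:3]
def ray(f,u,v,z):
    T=np.linalg.inv(f["extrinsics"]); o=T[:3,3]
    r=T[:3,:3]@np.array([(u-f["cx"])/f["fx"],(v-f["cy"])/f["fy"],1]); return o+r*(z-o[2])/r[2]
def proj(f,p):
    c=f["extrinsics"]@np.append(p,1); return c[0]/c[2]*f["fx"]+f["cx"],c[1]/c[2]*f["fy"]+f["cy"]
def snap(n,fn):
    f=grab_frame(n); cv2.imwrite("pics/"+fn,f["image"]); np.savez("pics/"+fn[:-4],**f); return f
E
python3 - <<'E'
from h import *
print(status.state())
for n in("top","side"):
    f=snap(n,n+"0.png"); print(n,f["fx"],f["cx"],f["cy"],np.linalg.inv(f["extrinsics"]).round(3).tolist())
E
```

```text
{'t': 0.0, 'qpos': array([-1.44180970e+00,  2.59356443e-01,  1.53611711e+00,  4.95442683e-06,
        1.34801800e+00, -2.02811815e-01]), 'qd': array([-0.0014406 , -0.00056466,  0.00012693,  0.00104055, -0.00019476,
        0.00026608]), 'joint_efforts': array([-1.49816369e-03, -4.46036410e+01, -2.90578383e+01, -3.70147491e-04,
        1.19067947e-02, -3.74651989e-06]), 'tcp_pos': array([ 0.17910466, -0.51943928,  0.23045382]), 'ee_rot': array([ 9.86269904e-01,  1.65138655e-01,  3.74524860e-05, -9.48712807e-04]), 'contact_force': array([ 0.84799829,  0.85117095, -0.20392494]), 'moment': array([-0.04155015, -0.04505714,  0.03319804]), 'finger_force': 0.0, 'finger_gap': 1.0002522738700772}
top 549.7571843720317 313.84646493950544 232.58802387770362 [[0.016, -0.996, 0.085, 0.432], [-1.0, -0.017, -0.006, 0.132], [0.007, -0.085, -0.996, 1.392], [0.0, 0.0, 0.0, 1.0]]
side 509.54410371586386 328.51190845199403 240.72031308190074 [[-0.989, -0.104, 0.108, 0.398], [-0.149, 0.76, -0.632, 0.976], [-0.016, -0.641, -0.767, 1.134], [0.0, 0.0, 0.0, 1.0]]
```

View pics/top0.png

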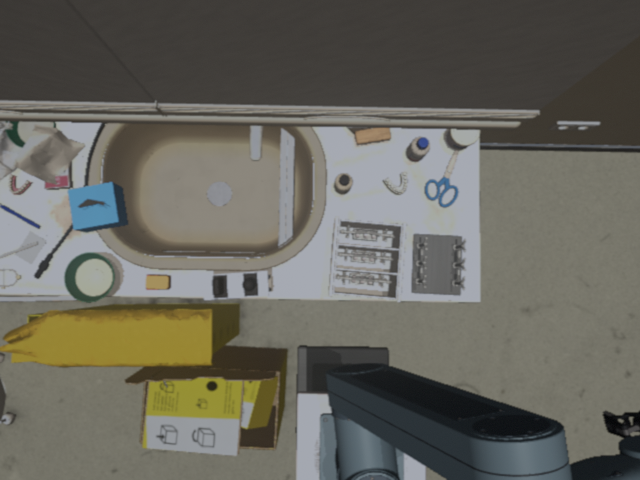

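View pics/side0.png

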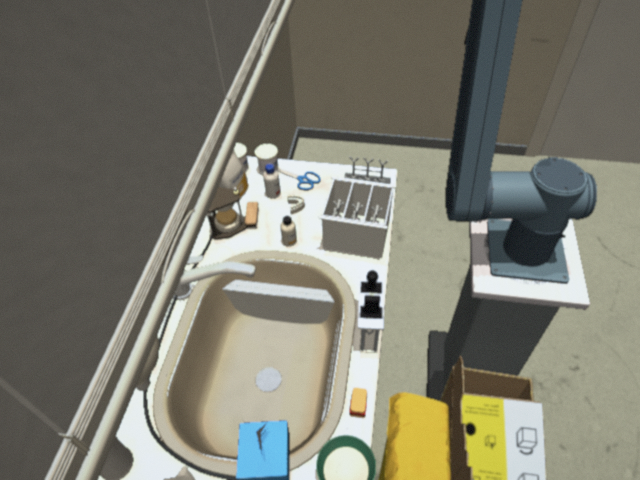

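```bash
python3 - <<'E'
from h import *
t=cv2.imread("pics/top0.png"); s=cv2.imread("pics/side0.png")
a=cv2.resize(t[210:310,205:475],None,fx=2.96,fy=2.96,interpolation=2)
b=cv2.resize(s[150:360,310:410],None,fx=2.8,fy=2.8,interpolation=2)
cv2.imwrite("pics/c1.png",cv2.convertScaleAbs(a,alpha=1.4)); cv2.imwrite("pics/c2.png",cv2.convertScaleAbs(b,alpha=1.4))
E
```

```text
(no output)
```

View pics/c1.png

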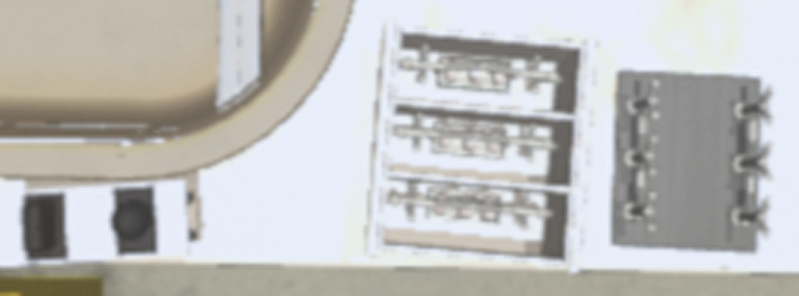

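View pics/c2.png

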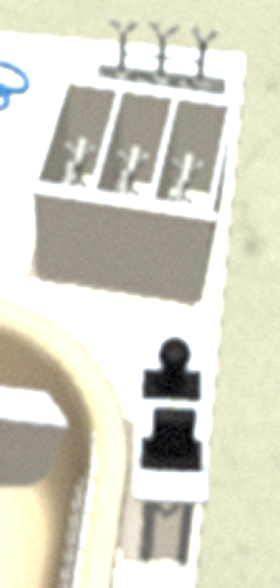

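```bash
cat > m.py <<'E'
from h import *
def rect(P,m,lab,topn=3):
    n,L,st,_=cv2.connectedComponentsWithStats(m.astype(np.uint8))
    for i in np.argsort(-st[1:,4])[:topn]+1:
        q=P[L==i]
        if len(q)<12: continue
        r=cv2.minAreaRect((q[:,:2]*1000).astype(np.float32))
        print(lab,len(q),"c",np.round(r[0],1),"size",np.round(r[1],1),"ang",round(r[2],2),"z",np.median(q[:,2]).round(4),"px",st[i,:4])
E
python3 - <<'E'
from m import *
f=dict(np.load("pics/top0.npz")); P=pts(f); z=P[...,2]; im=f["image"].astype(int)
print("table z",np.median(z[240:280,412:480][...]).round(4), ray(f,235,285,.12),ray(f,367,257,.14),ray(f,438,263,.0))
R=np.zeros(z.shape,bool); R[205:305,200:475]=1
reg=lambda u0,u1:R&(np.arange(640)[None]>=u0)&(np.arange(640)[None]<u1)
rect(P,reg(205,285)&(z>.11)&(z<.132),"caddyplate")
rect(P,reg(205,285)&(z>.135),"handles")
rect(P,reg(320,408)&(z>.13)&(z<.15),"rim")
rect(P,reg(325,405)&(z>.055)&(z<.105),"carrier",5)
rect(P,reg(408,475)&(z>.003)&(z<.02)&(im.max(-1)<140),"base")
rect(P,reg(408,475)&(z>.05),"posts",6)
s=dict(np.load("pics/side0.npz")); Q=pts(s); zz=Q[...,2]
R=np.zeros(z.shape,bool); R[150:360,310:400]=1
rect(Q,R&(zz>.11)&(zz<.128)&(Q[...,1]>.2),"S caddy",2)
rect(Q,R&(zz>.175)&(Q[...,1]>.1),"S handle")
rect(Q,R&(zz>.13)&(zz<.15),"S rim",2)
rect(Q,R&(zz>.06)&(zz<.12)&(Q[...,1]<-.1),"S posts",5)
E
```

```text
table z 0.0068 [0.41643242 0.30463891 0.12      ] [0.4850185  0.00327295 0.14      ] [ 0.4787187  -0.19123975  0.        ]
caddyplate 1290 c [416.6 302.5] size [ 57.9 145.7] ang 4.85 z 0.1204 px [205 271  64  29]
handles 167 c [414.6 239.8] size [ 33.7 215.7] ang 1.04 z 0.1824 px [212 279  11  16]
handles 133 c [419.7 269.1] size [26.5 26.5] ang 0.4 z 0.1766 px [242 278  13  13]
rim 1340 c [481.2   2.6] size [164.6 183.3] ang 85.93 z 0.139 px [328 216  78  87]
carrier 384 c [539.9  -3.2] size [138.6  49.2] ang 84.93 z 0.0725 px [340 222  59  27]
carrier 341 c [482.7   0.5] size [137.5  49.9] ang 85.7 z 0.0726 px [338 246  59  27]
carrier 202 c [435.   6.] size [128.4  31.5] ang 86.68 z 0.0696 px [336 271  54  17]
carrier 68 c [420.5 -63.1] size [ 1.6 50.7] ang 85.58 z 0.0794 px [390 275   5  22]
base 2378 c [ 476.3 -186.2] size [126.6 150. ] ang 88.56 z 0.0077 px [411 234  51  61]
base 24 c [ 499.8 -247. ] size [ 6.5 35.7] ang 86.33 z 0.0063 px [460 248   3  15]
base 24 c [ 453.  -244.8] size [ 3.8 38. ] ang 84.52 z 0.0063 px [459 266   3  16]
posts 44 c [ 519.5 -233.1] size [ 8.4 28
[... 439 characters left out ...]
px [421 237   6  13]
S caddy 936 c [415.  306.8] size [ 58.  154.2] ang 4.92 z 0.1209 px [358 274  26  56]
S handle 122 c [397.1 654.4] size [ 34. 642.] ang 2.85 z 0.1836 px [364 295  16   8]
S handle 70 c [402.7 618. ] size [ 23.3 715.4] ang 2.58 z 0.1782 px [367 270  11   9]
S rim 906 c [480.6   5. ] size [169.  183.3] ang 86.05 z 0.1389 px [319 176  77  53]
S rim 73 c [411.9 347.2] size [36.   7.3] ang 0.49 z 0.1397 px [363 308  17   6]
S posts 35 c [ 429.1 -228.1] size [11.1 27.9] ang 87.59 z 0.0797 px [378 159  10   9]
S posts 34 c [ 474.6 -228. ] size [13.5 30.3] ang 77.78 z 0.0792 px [363 157  11  10]
S posts 29 c [ 518.9 -229.1] size [28.  12.4] ang 3.37 z 0.0821 px [349 156  10   9]
```

```bash
python3 - <<'E'
from m import *
def loc(P,c,yaw):
    d=P[...,:2]-c; return np.stack([d[...,0]*np.cos(yaw)+d[...,1]*np.sin(yaw),-d[...,0]*np.sin(yaw)+d[...,1]*np.cos(yaw),P[...,2]],-1)*1000
for n in("top","side"):
    f=dict(np.load(f"pics/{n}0.npz")); P=pts(f); im=f["image"].astype(int)
    for yaw in (-.07,):
        L=loc(P,(.481,.003),yaw)
        m=(abs(L[...,0])<100)&(abs(L[...,1])<90)&(abs(L[...,2]-140)<6)
        for k in(0,1):
            h,e=np.histogram(L[m][:,k],bins=np.arange(-100,101,4)); print(n,"xy"[k],[(int(a),int(b)) for a,b in zip(e,h) if b>8])
        # outer edges linear fit: long walls
        for lo,hi,k in((-92,-78,0),(78,92,0),(-82,-66,1),(66,82,1)):
            q=L[m&(L[...,k]>lo)&(L[...,k]<hi)]
            if len(q)>20: print("edge",k,lo,np.polyfit(q[:,1-k],q[:,k],1).round(3),len(q))
    # bars z .055-.105
    for xt in(-47,9,65):
        q=L[(abs(L[...,0]-xt)<16)&(abs(L[...,1])<58)&(L[...,2]>58)&(L[...,2]<102)]
        a=q[abs(q[:,1])<28]; print("carrier",xt,len(q),np.median(q[:,0]).round(1),"V",np.median(a[:,0]).round(1) if len(a) else None, a[np.argsort(-a[:,2])[:8]].round(0).tolist())
    C=loc(P,(.4155,.304),.085)
    for y0,nm in((35,"hook"),(-35,"stir")):
        q=C[(abs(C[...,0])<35)&(abs(C[...,1]-y0)<25)&(C[...,2]>172)]
        print(nm,len(q),np.percentile(q,[3,50,97],axis=0).round(1).tolist())
    q=C[(abs(C[...,0])<40)&(abs(C[...,1])<85)&(abs(C[...,2]-120)<5)]
    print("caddy",np.percentile(q,[1,99],axis=0).round(1).tolist())
    q=C[(abs(C[...,0])<40)&(abs(C[...,1]-35)<85)&(C[...,2]<60)&(C[...,2]>5)]
E
```

```text
top x [(-92, 9), (-88, 57), (-84, 83), (-80, 17), (-76, 19), (-72, 20), (-68, 19), (-64, 17), (-60, 17), (-56, 22), (-52, 18), (-48, 17), (-44, 19), (-40, 21), (-36, 18), (-32, 59), (-28, 81), (-24, 20), (-20, 21), (-16, 20), (-12, 17), (-8, 21), (-4, 19), (0, 15), (4, 19), (8, 22), (12, 22), (16, 17), (20, 18), (24, 68), (28, 79), (32, 18), (36, 19), (40, 23), (44, 17), (48, 20), (52, 15), (56, 19), (60, 18), (64, 13), (68, 22), (72, 20), (76, 18), (80, 73), (84, 78), (88, 13)]
top y [(-84, 67), (-80, 140), (-76, 135), (-72, 96), (-68, 11), (-64, 11), (-60, 16), (-56, 12), (-52, 12), (-48, 15), (-44, 14), (-40, 12), (-36, 11), (-32, 13), (-28, 13), (-24, 13), (-20, 15), (-16, 10), (-12, 14), (-8, 15), (-4, 10), (0, 13), (4, 15), (8, 13), (16, 15), (20, 14), (24, 15), (32, 13), (36, 13), (40, 14), (48, 13), (52, 15), (56, 15), (64, 12), (68, 79), (72, 129), (76, 139), (80, 65)]
edge 0 -92 [-1.0000e-03 -8.3713e+01] 156
edge 0 78 [2.0000e-03 8.4266e+01] 172
edge 1 -82 [-3.0000e-03 -7.5425e+01] 440
edge 1 66 [-2.0000e-03  7.5628e+01] 419
carrier -47 175 -46.7 V -46.7 [[-48.0, -1.0, 96.0
[... 1595 characters left out ...]
], [-48.0, 6.0, 93.0], [-45.0, 3.0, 93.0], [-46.0, 6.0, 92.0], [-47.0, -3.0, 91.0], [-48.0, 0.0, 91.0], [-50.0, -1.0, 90.0], [-46.0, 7.0, 90.0]]
carrier 9 65 7.9 V 7.9 [[8.0, 4.0, 99.0], [6.0, -0.0, 95.0], [9.0, 3.0, 94.0], [5.0, 5.0, 93.0], [6.0, 0.0, 91.0], [8.0, 8.0, 91.0], [11.0, 5.0, 90.0], [9.0, 2.0, 89.0]]
carrier 65 71 64.4 V 64.6 [[81.0, -15.0, 100.0], [63.0, -0.0, 95.0], [81.0, 26.0, 94.0], [66.0, -1.0, 94.0], [63.0, 3.0, 93.0], [62.0, 4.0, 91.0], [65.0, 5.0, 91.0], [66.0, 1.0, 91.0]]
hook 130 [[-16.0, 31.2, 173.5], [-0.4, 41.7, 183.4], [17.1, 46.5, 187.3]]
stir 88 [[-11.5, -41.9, 172.4], [-0.1, -29.7, 177.8], [11.4, -20.0, 182.3]]
caddy [[-29.1, -71.7, 115.6], [28.5, 77.9, 124.9]]
```

Request:
arm_command(deltas=[[[3.3, 1.8, 1, -0.05], [3.3, 1.8, 1, -0.05], [3.3, 1.8, 1, -0.05], [3.3, 1.8, 1, -0.05], [3.3, 1.8, 1, -0.05]]], hand=4)

```text
t: 0.52
tcp_pos: [0.3453, -0.4288, 0.2814]
ee_rot: [0.999, 0.039, -0.0, -0.0]
contact_force: [1.1, -0.5, -0.7]
finger_gap: 0.469
finger_force: 0.0
```

Request:
arm_command(deltas=[[[3.3, 1.8, 1, 0], [3.3, 1.8, 1, 0], [0, 3.6, 0, 0], [0, 3.6, 0, 0], [0, 3.6, 0, 0]]])

```text
t: 0.93
tcp_pos: [0.4104, -0.2842, 0.3004]
ee_rot: [0.999, 0.041, -0.0, -0.001]
contact_force: [0.9, 0.5, -0.4]
finger_gap: 0.464
finger_force: 0.0
```

Request:
arm_command(deltas=[[[0, 3.6, 0, 0], [0, 3.6, 0, 0], [0, 3.6, 0, 0], [0, 3.6, 0, 0], [0, 3.6, 0, 0]]])

```text
t: 1.35
tcp_pos: [0.4095, -0.1042, 0.301]
ee_rot: [0.999, 0.041, -0.0, -0.0]
contact_force: [1.1, 0.6, -0.0]
finger_gap: 0.463
finger_force: 0.0
```

Request:
arm_command(deltas=[[[0, 3.6, 0, 0], [0, 3.6, 0, 0], [0, 3.6, 0, 0], [0, 3.6, 0, 0], [0, 3.6, 0, 0]]])

```text
t: 1.77
tcp_pos: [0.4095, 0.0757, 0.3012]
ee_rot: [0.999, 0.041, -0.0, -0.0]
contact_force: [0.3, -0.7, -0.5]
finger_gap: 0.465
finger_force: 0.0
```

Request:
arm_command(deltas=[[[0, 3.6, 0, 0], [0, 3.6, 0, 0], [0, 3.6, 0, 0], [0, 3.6, 0, 0], [0, 3.6, 0, 0]]])

```text
t: 2.18
tcp_pos: [0.4095, 0.2558, 0.3011]
ee_rot: [0.999, 0.041, -0.0, 0.0]
contact_force: [-0.1, -0.9, 0.6]
finger_gap: 0.464
finger_force: 0.0
```

Request:
arm_command(deltas=[[[0.3, 3, 0, 0.003], [0, 3, -1, 0], [0, 2.4, -1.5, 0], [0, 0, -2.5, 0], [0, 0, -2.5, 0]]])

```text
t: 2.6
tcp_pos: [0.4129, 0.3397, 0.2254]
ee_rot: [0.999, 0.044, 0.0, -0.0]
contact_force: [0.0, -0.5, -0.2]
finger_gap: 0.469
finger_force: 0.0
```

Request:
arm_command(deltas=[[[0, 0, -2.5, 0], [0, 0, -2.5, 0], [0, 0, -2.4, 0], [0, 0, -1, 0], [0, 0, 0, 0]]])

```text
t: 3.02
tcp_pos: [0.4113, 0.337, 0.1395]
ee_rot: [0.999, 0.042, -0.003, 0.001]
contact_force: [-0.3, 0.4, -1.3]
finger_gap: 0.469
finger_force: 0.0
```

```bash
python3 - <<'E'
from h import *
s=snap("side","s1.png"); t=snap("top","t1.png")
a=cv2.resize(s["image"][230:380,300:440],None,fx=3.4,fy=3.4,interpolation=2)
cv2.imwrite("pics/c3.png",cv2.convertScaleAbs(a,alpha=1.5))
E
```

```text
(no output)
```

View pics/c3.png

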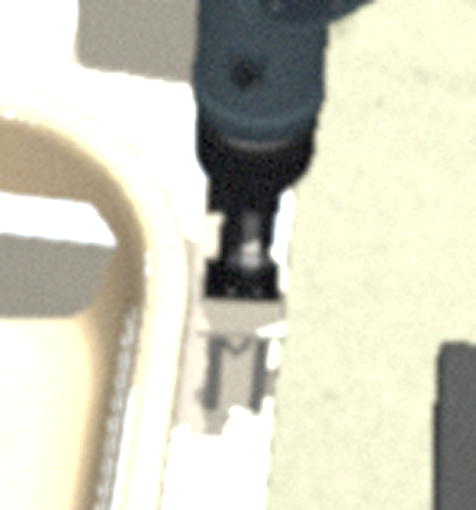

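Request:
arm_command(deltas=[[[0, 0, 0, 0], [0, 0, 0, 0], [0, 0, 0, 0], [0, 0, 0, 0], [0, 0, 0, 0]]], hand=0.5, force=90)

```text
t: 3.53
tcp_pos: [0.4142, 0.3386, 0.144]
ee_rot: [0.999, 0.042, 0.002, -0.001]
contact_force: [-0.7, 0.5, 6.1]
finger_gap: 0.173
finger_force: 87.9
```

Request:
arm_command(deltas=[[[0, 0, 0, 0], [0, 0, 0, 0], [0, 0, 1, 0], [0, 0, 1, 0], [0, 0, 0, 0]]])

```text
t: 3.95
tcp_pos: [0.4143, 0.3386, 0.1649]
ee_rot: [0.999, 0.042, 0.002, -0.001]
contact_force: [0.1, 0.8, -0.3]
finger_gap: 0.17
finger_force: 87.6
```

Request:
arm_command(deltas=[[[0, 0, 2, 0], [0, 0, 3, 0], [0, 0, 3.5, 0], [0, 0, 3.5, 0], [0, 0, 3.5, 0]]])

```text
t: 4.37
tcp_pos: [0.4127, 0.3377, 0.319]
ee_rot: [0.999, 0.042, -0.0, 0.0]
contact_force: [1.3, 0.6, -1.2]
finger_gap: 0.176
finger_force: 87.6
```

Request:
arm_command(deltas=[[[0, 0, 1, 0], [0, -2, 0, 0], [0, -3, 0, 0], [0, -3, 0, 0], [0, -3, 0, 0]]])

```text
t: 4.78
tcp_pos: [0.4126, 0.227, 0.3268]
ee_rot: [0.999, 0.043, -0.0, 0.0]
contact_force: [-0.1, -0.8, -1.4]
finger_gap: 0.176
finger_force: 87.9
```

Request:
arm_command(deltas=[[[0, -3, 0, 0], [0, -3, 0, 0], [0, -2, 0, 0], [0, 0, 0, 0], [0, 0, 0, 0]]])

```text
t: 5.2
tcp_pos: [0.413, 0.1473, 0.327]
ee_rot: [0.999, 0.041, -0.0, -0.0]
contact_force: [0.2, 0.6, -2.2]
finger_gap: 0.176
finger_force: 88.1
```

```bash
python3 - <<'E'
from h import *
s=snap("side","s2.png"); t=snap("top","t2.png")
p=status.state()["tcp_pos"]; print(p)
u,v=map(int,proj(s,p+[0,0,-.07])); print(u,v)
a=cv2.resize(s["image"][v-90:v+90,max(0,u-90):u+90],None,fx=3.2,fy=3.2,interpolation=2)
cv2.imwrite("pics/c4.png",cv2.convertScaleAbs(a,alpha=1.5))
P=pts(s); z=P[...,2]
# hook region points
d=P-p
m=(abs(d[...,0])<.04)&(abs(d[...,1])<.03)&(d[...,2]<-.05)&(d[...,2]>-.15)
for lo in range(-150,-50,8):
    q=d[m&(d[...,2]*1000>=lo)&(d[...,2]*1000<lo+8)]*1000
    if len(q): print(lo,len(q),np.sort(q[:,0]).round(0)[::max(1,len(q)//10)],np.median(q[:,1]).round(1))
E
```

```text
[0.41305896 0.14853779 0.32710178]
380 211
-118 12 [-10.  -8.  -8.  -8.  -6.  -6.  -4.  -1.  -1.  -1.   1.   4.] 1.6
-110 11 [-12. -12. -10. -10.  -3.   2.   2.   4.   4.   7.   7.] 2.9
-102 9 [-12. -12. -10.  -9.  -9.   5.   5.   7.   7.] 4.0
-94 4 [-11. -11.  -9.  -9.] 0.0
-86 5 [-11. -11. -11.  -8.  -8.] 0.8
-78 6 [-13. -12. -10. -10.  -8.  -8.] 1.9
-70 5 [-12. -12. -12. -10. -10.] 0.6
-62 3 [-11.  -9.  -9.] 2.1
-54 4 [-11. -11. -11.  -9.] 1.1
```

View pics/c4.png

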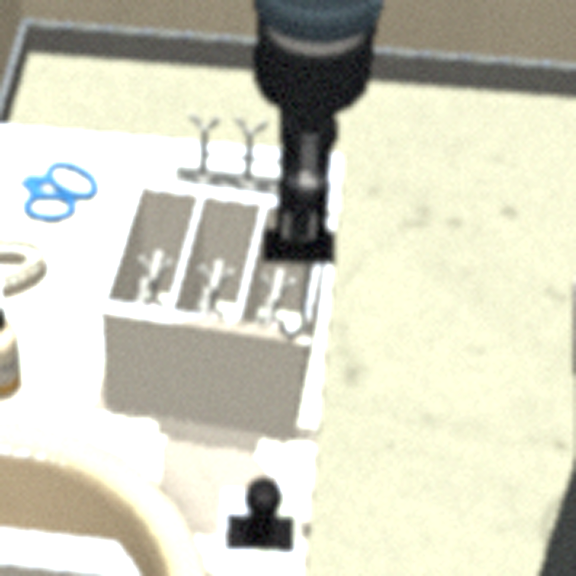

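Request:
arm_command(deltas=[[[2.3, -3, 0, -0.04], [2.3, -3, 0, -0.04], [2.3, -3, 0, -0.04], [2.3, -3, 0, -0.034], [2.3, -2.9, 0, 0]]])

```text
t: 5.72
tcp_pos: [0.5293, -0.0011, 0.327]
ee_rot: [0.999, -0.034, -0.0, -0.0]
contact_force: [0.4, -0.0, -1.1]
finger_gap: 0.174
finger_force: 88.2
```

Request:
arm_command(deltas=[[[0, 0, -1, 0], [0, 0, -2, 0], [0, 0, -2, 0], [0, 0, -0.7, 0], [0, 0, 0, 0]]])

```text
t: 6.13
tcp_pos: [0.527, 0.0004, 0.2679]
ee_rot: [0.999, -0.034, -0.002, -0.001]
contact_force: [-1.0, 0.2, -0.5]
finger_gap: 0.175
finger_force: 88.5
```

```bash
cat > hk.py <<'E'
from m import *
def hook(show=True):
    p=status.state()["tcp_pos"].copy(); print("tcp",p.round(4), "ax",(2*np.degrees(0)))
    s=grab_frame("side"); P=pts(s); d=(P-p)*1000
    m=(abs(d[...,0])<25)&(abs(d[...,1])<20)
    a=d[m&(d[...,2]>-100)&(d[...,2]<-50)]; w=a[a[:,0]<-4]; b=d[m&(d[...,2]>-128)&(d[...,2]<-105)]
    print("wire dx,dy",len(w),np.median(w[:,:2],0).round(1) if len(w) else 0,"V",len(b),np.median(b,0).round(1) if len(b) else 0)
    return s,P,p
E
python3 - <<'E'
from hk import *
hook(); print(status.state()["ee_rot"])
E
```

```text
tcp [5.270e-01 4.000e-04 2.679e-01] ax 0.0
wire dx,dy 29 [-8.9  4.3] V 25 [  -6.     3.2 -114.9]
[ 9.99426409e-01 -3.38480109e-02 -1.04396099e-03 -2.73835599e-04]
```

Request:
arm_command(deltas=[[[0, 0, -1.5, 0], [0, 0, -2, 0], [0, 0, -2, 0], [0, 0, -2, 0], [0, 0, -0.8, 0]]])

```text
t: 6.6
tcp_pos: [0.5277, -0.0002, 0.1863]
ee_rot: [0.999, -0.034, -0.001, -0.0]
contact_force: [-1.1, -0.1, -2.1]
finger_gap: 0.175
finger_force: 88.5
```

Request:
arm_command(deltas=[[[0, 0, 0, 0], [0.5, -0.03, 0, 0], [0.7, -0.05, 0, 0], [0.7, -0.05, 0, 0], [0, 0, 0, 0]]])

```text
t: 7.02
tcp_pos: [0.5482, -0.0026, 0.1883]
ee_rot: [0.999, -0.035, 0.0, 0.0]
contact_force: [-1.3, 0.1, -0.5]
finger_gap: 0.174
finger_force: 88.6
```

Request:
arm_command(deltas=[[[0, 0, 0.5, 0], [0, 0, 0.5, 0], [0, 0, 0.5, 0], [0, 0, 0.5, 0], [0, 0, 0, 0]]])

```text
t: 7.43
tcp_pos: [0.5483, -0.0025, 0.2093]
ee_rot: [0.999, -0.035, 0.002, 0.0]
contact_force: [-0.1, 0.7, 1.0]
finger_gap: 0.175
finger_force: 88.3
```

Request:
arm_command(deltas=[[[0, 0, 0.5, 0], [0, 0, 0.5, 0], [0, 0, 0.5, 0], [0, 0, 0, 0], [0, 0, 0, 0]]])

```text
t: 7.85
tcp_pos: [0.5475, -0.0024, 0.2228]
ee_rot: [0.999, -0.035, 0.001, 0.0]
contact_force: [0.1, 0.5, -1.6]
finger_gap: 0.175
finger_force: 88.3
```

```bash
python3 - <<'E'
from h import *
s=snap("side","s3.png"); t=snap("top","t3.png")
a=cv2.resize(s["image"][130:290,300:420],None,fx=3.6,fy=3.6,interpolation=2)
b=cv2.resize(t["image"][200:310,320:480],(432*160//120*1//1,396),interpolation=2) if 0 else t["image"][200:300,320:480]
cv2.imwrite("pics/c5.png",cv2.convertScaleAbs(a,alpha=1.5))
E
```

```text
(no output)
```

View pics/c5.png

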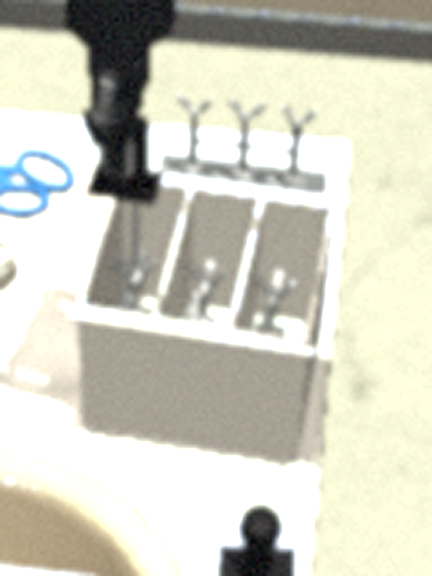

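Request:
arm_command(deltas=[[[-0.4, 0.03, 0.5, 0], [-0.4, 0.03, 0.7, 0], [0, 0, 1, 0], [0, 0, 1, 0], [0, 0, 1, 0]]])

```text
t: 8.37
tcp_pos: [0.5394, -0.0017, 0.266]
ee_rot: [0.999, -0.035, 0.001, 0.0]
contact_force: [0.2, -0.6, -0.4]
finger_gap: 0.174
finger_force: 88.3
```

Request:
arm_command(deltas=[[[0, 0, 1, 0], [0, 0, 1, 0], [0, 0, 0.5, 0], [0, 0, 0, 0], [0, 0, 0, 0]]])

```text
t: 8.78
tcp_pos: [0.5393, -0.0017, 0.2895]
ee_rot: [0.999, -0.035, 0.0, 0.0]
contact_force: [0.0, -0.2, -2.3]
finger_gap: 0.176
finger_force: 88.3
```

```bash
cat > car.py <<'E'
from m import *
def carrier():
    st=status.state(); p=st["tcp_pos"]; q=st["ee_rot"]; yaw=2*np.arctan2(q[1],q[0]); print("tcp",p.round(4),"yaw",yaw.round(3),"F",st["contact_force"].round(1))
    out=[]
    for n in("top","side"):
        P=pts(grab_frame(n)); d=(P-p)*1000
        c,s=np.cos(yaw),np.sin(yaw); l=np.stack([d[...,0]*c+d[...,1]*s,-d[...,0]*s+d[...,1]*c,d[...,2]],-1)
        m=(abs(l[...,0])<20)&(abs(l[...,1])<72)&(l[...,2]<-128)&(l[...,2]>-148)
        b=l[m]; b=b[abs(b[:,1])>30]   # bar, ~28mm under the apex
        L=b[b[:,1]>38];R=b[b[:,1]<-38]
        k=np.polyfit(b[:,1],b[:,0],1) if len(b)>10 else [0,0]
        print(n,len(L),len(R),"bar in tool: x0",round(k[1],1),"slope",round(k[0],3),"L",np.median(L,0).round(1) if len(L) else 0,"R",np.median(R,0).round(1) if len(R) else 0,"yrange",np.percentile(b[:,1],[1,99]).round(1) if len(b) else 0)
E
python3 -c "
from car import *
carrier()"
```

```text
tcp [ 0.5393 -0.0017  0.2895] yaw -0.069 F [ 0.  -0.2 -2.3]
top 2 0 bar in tool: x0 0 slope 0 L [  -7.9   71.5 -147.1] R 0 yrange [71.3 71.6]
side 0 4 bar in tool: x0 0 slope 0 L 0 R [   1.8  -67.6 -147.3] yrange [-71.4 -66.3]
```

```bash
python3 - <<'E'
from h import *
s=snap("side","s4.png"); t=snap("top","t4.png")
a=cv2.resize(s["image"][130:270,310:400],None,fx=4,fy=4,interpolation=2)
b=cv2.resize(t["image"][200:310,320:430],None,fx=5.09,fy=5.09,interpolation=2)
c=np.hstack([a[:560],b[:560]])[:, :800] if 0 else np.hstack([cv2.resize(a,(360,560)),cv2.resize(b,(440,560))])
cv2.imwrite("pics/c6.png",cv2.convertScaleAbs(c,alpha=1.5))
P=pts(s)
yaw=-.07;d=P[...,:2]-(.481,.003)
l=np.stack([d[...,0]*np.cos(yaw)+d[...,1]*np.sin(yaw),-d[...,0]*np.sin(yaw)+d[...,1]*np.cos(yaw),P[...,2]],-1)*1000
q=l[(abs(l[...,0]-62)<18)&(abs(l[...,1])<25)&(l[...,2]>50)&(l[...,2]<230)]
for z in range(50,230,10):
    r=q[(q[:,2]>=z)&(q[:,2]<z+10)]; 
    if len(r): print(z,len(r),np.median(r,0).round(0),r[:,0].min().round(0),r[:,0].max().round(0))
E
```

```text
70 4 [62. -1. 78.] 61.0 64.0
80 11 [64. 10. 86.] 61.0 67.0
90 7 [64.  4. 94.] 62.0 66.0
160 2 [ 56.   0. 167.] 55.0 57.0
170 11 [ 57.   2. 176.] 48.0 65.0
180 14 [ 54.   3. 186.] 45.0 65.0
190 5 [ 48.   3. 194.] 46.0 62.0
200 5 [ 47.   4. 204.] 46.0 48.0
210 7 [ 48.   3. 215.] 46.0 49.0
220 5 [ 48.   3. 226.] 46.0 49.0
```

View pics/c6.png

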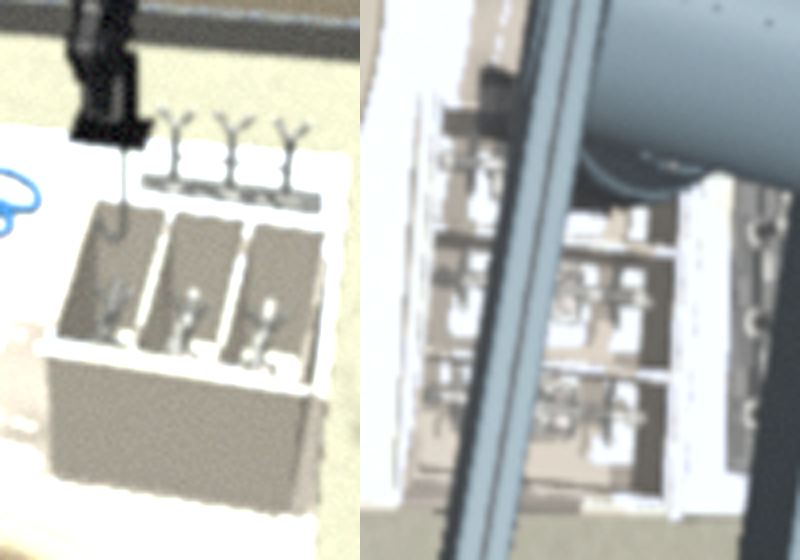

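Request:
arm_command(deltas=[[[-0.5, 0.03, 0, 0], [-0.5, 0.03, 0, 0], [0, 0, -1.5, 0], [0, 0, -2, 0], [0, 0, -2, 0]]])

```text
t: 9.4
tcp_pos: [0.5289, -0.0011, 0.2343]
ee_rot: [0.999, -0.035, 0.001, 0.0]
contact_force: [0.3, -0.3, -1.3]
finger_gap: 0.175
finger_force: 88.3
```

Request:
arm_command(deltas=[[[0, 0, -2, 0], [0, 0, -2, 0], [0, 0, -1.5, 0], [0, 0, -0.6, 0], [0, 0, 0, 0]]])

```text
t: 9.82
tcp_pos: [0.5277, -0.0008, 0.1718]
ee_rot: [0.999, -0.035, -0.002, -0.0]
contact_force: [-0.1, -0.8, -1.3]
finger_gap: 0.176
finger_force: 88.3
```

Request:
arm_command(deltas=[[[0, 0, 0, 0], [0.6, -0.04, 0, 0], [0.7, -0.05, 0, 0], [0.6, -0.04, 0, 0], [0, 0, 0, 0]]])

```text
t: 10.23
tcp_pos: [0.5502, -0.0028, 0.1741]
ee_rot: [0.999, -0.035, 0.001, 0.0]
contact_force: [1.1, 0.3, -1.1]
finger_gap: 0.174
finger_force: 88.3
```

Request:
arm_command(deltas=[[[0, 0, 0.7, 0], [0, 0, 0.7, 0], [0, 0, 0.7, 0], [0, 0, 0.5, 0], [0, 0, 0.5, 0]]])

```text
t: 10.65
tcp_pos: [0.5482, -0.0024, 0.2053]
ee_rot: [0.999, -0.035, 0.0, 0.0]
contact_force: [0.3, -0.6, -1.9]
finger_gap: 0.173
finger_force: 88.3
```

Request:
arm_command(deltas=[[[0, 0, 0.5, 0], [0, 0, 0.5, 0], [0, 0, 0.5, 0], [0, 0, 0.5, 0], [0, 0, 0, 0]]])

```text
t: 11.07
tcp_pos: [0.5487, -0.0025, 0.2255]
ee_rot: [0.999, -0.035, 0.001, 0.0]
contact_force: [-1.7, 0.6, -1.9]
finger_gap: 0.176
finger_force: 88.3
```

```bash
cat >> car.py <<'E'
def slot(xt,yaw=-.07,o=(.481,.003)):
    P=pts(grab_frame("side")); d=P[...,:2]-o
    l=np.stack([d[...,0]*np.cos(yaw)+d[...,1]*np.sin(yaw),-d[...,0]*np.sin(yaw)+d[...,1]*np.cos(yaw),P[...,2]],-1)*1000
    q=l[(abs(l[...,0]-xt)<18)&(abs(l[...,1])<60)&(l[...,2]>50)&(l[...,2]<200)]
    for z in range(50,200,10):
        r=q[(q[:,2]>=z)&(q[:,2]<z+10)]
        if len(r): print(z,len(r),np.median(r,0).round(0),r[:,:2].min(0).round(0),r[:,:2].max(0).round(0))
E
python3 -c "
from car import *
carrier(); slot(65)"
```

```text
tcp [ 0.5487 -0.0025  0.2255] yaw -0.069 F [-1.7  0.6 -1.9]
top 44 9 bar in tool: x0 -4.4 slope 0.095 L [  -1.1   55.4 -135.3] R [ -10.4  -69.7 -140.2] yrange [-70.   65.9]
side 4 65 bar in tool: x0 2.0 slope 0.056 L [   4.1   71.  -132.6] R [  -3.8  -67.1 -136.2] yrange [-71.7  71.7]
50 36 [ 62. -25.  55.] [ 51. -59.] [82. -5.]
60 55 [ 64. -19.  64.] [ 51. -55.] [82.  5.]
70 25 [ 81. -29.  75.] [ 49. -58.] [82. 11.]
80 24 [ 81. -41.  88.] [ 60. -58.] [83. 22.]
90 35 [81. -4. 96.] [ 61. -57.] [83. 32.]
100 32 [ 81.   5. 106.] [ 62. -59.] [82. 35.]
110 41 [ 81.   4. 115.] [ 57. -60.] [83. 45.]
120 31 [ 81.   1. 125.] [ 57. -59.] [82. 57.]
130 32 [ 82.   5. 136.] [ 57. -47.] [83. 57.]
140 12 [ 81.   3. 141.] [ 56. -36.] [83. 50.]
150 4 [ 58.   2. 153.] [57. -1.] [60.  3.]
160 6 [ 58.   3. 166.] [57. -3.] [61.  4.]
170 4 [ 58.   3. 172.] [57.  0.] [60.  5.]
180 5 [ 59.   4. 182.] [56. -0.] [60.  5.]
```

Request:
arm_command(deltas=[[[-0.3, 0.02, 0.3, 0], [-0.3, 0.02, 0.5, 0], [-0.3, 0.02, 0.8, 0], [0, 0, 1, 0], [0, 0, 1, 0]]])

```text
t: 11.63
tcp_pos: [0.5391, -0.0018, 0.2616]
ee_rot: [0.999, -0.035, 0.0, 0.0]
contact_force: [-0.2, -0.7, -1.3]
finger_gap: 0.175
finger_force: 88.3
```

Request:
arm_command(deltas=[[[0, 0, 1.5, 0], [0, 0, 1.5, 0], [0, 0, 1.5, 0], [0, 0, 1, 0], [0, 0, 0.5, 0]]])

```text
t: 12.05
tcp_pos: [0.54, -0.002, 0.3229]
ee_rot: [0.999, -0.035, 0.002, 0.0]
contact_force: [0.6, 0.5, -2.8]
finger_gap: 0.18
finger_force: 88.3
```

```bash
python3 -c "
from car import *
carrier()"
```

```text
tcp [ 0.54   -0.002   0.3229] yaw -0.069 F [ 0.6  0.5 -2.8]
top 38 0 bar in tool: x0 -0.1 slope -0.017 L [  -1.    53.6 -134.7] R 0 yrange [32.6 64.9]
side 22 11 bar in tool: x0 -2.5 slope 0.008 L [  -2.    54.7 -135.4] R [  -2.8  -54.4 -135.7] yrange [-63.9  66.5]
```

Request:
arm_command(deltas=[[[0, 0, 1, 0], [0, 0, 1, 0], [0, 0, 0.3, 0], [0, 0, 0, 0], [0, 0, 0, 0]]])

```text
t: 12.57
tcp_pos: [0.5393, -0.0018, 0.3434]
ee_rot: [0.999, -0.035, 0.0, -0.0]
contact_force: [-0.3, 0.2, -2.6]
finger_gap: 0.176
finger_force: 88.3
```

```bash
cat > stand.py <<'E'
from m import *
def stand():
    for n in("top","side"):
        f=grab_frame(n); P=pts(f); z=P[...,2]; im=f["image"].astype(int)
        m=(P[...,0]>.36)&(P[...,0]<.6)&(P[...,1]<-.1)&(P[...,1]>-.32)
        rect(P,m&(z>.06)&(z<.1),n+" posts",7)
        rect(P,m&(z>.003)&(z<.02)&(im.max(-1)<140),n+" base",1)
E
python3 -c "
from stand import *
stand()"
```

```text
top posts 41 c [ 429.5 -230.5] size [ 9.  28.4] ang 89.3 z 0.0814 px [459 277   6  13]
top posts 39 c [ 474.3 -231.1] size [28.4  6. ] ang 1.56 z 0.0819 px [459 258   6  13]
top posts 39 c [ 477.6 -139.2] size [28.5  7.4] ang 1.47 z 0.0832 px [422 256   5  13]
top posts 36 c [ 522.9 -140.5] size [ 6.3 29.2] ang 83.39 z 0.0843 px [422 237   5  13]
top posts 34 c [ 432.6 -137.8] size [ 6.7 28.5] ang 87.23 z 0.0805 px [421 275   5  13]
top posts 30 c [ 519.5 -232.9] size [ 6.9 28.6] ang 87.4 z 0.0845 px [462 239   4  13]
top base 717 c [ 479.9 -139.5] size [ 52.6 153.4] ang 78.36 z 0.0078 px [412 234  23  60]
side posts 33 c [ 428.8 -226.7] size [10.  28.2] ang 87.27 z 0.0805 px [378 159  10   9]
side posts 32 c [ 473.8 -229.4] size [13.3 31.3] ang 88.16 z 0.0802 px [363 157  11   9]
side posts 31 c [ 519.1 -230.3] size [28.4 13.4] ang 3.55 z 0.0794 px [349 156  10   9]
side base 158 c [ 472.4 -229.1] size [ 26.3 140.6] ang 86.98 z 0.0085 px [346 173  44  10]
```

Request:
arm_command(deltas=[[[-0.1, -1, 0, 0.005], [-0.2, -2, 0, 0.005], [-0.2, -2.5, 0, 0.005], [-0.2, -2.5, 0, 0.005], [-0.2, -2.5, 0, 0.005]]])

```text
t: 13.08
tcp_pos: [0.5297, -0.1084, 0.3429]
ee_rot: [1.0, -0.022, -0.0, 0.0]
contact_force: [0.3, 0.0, -2.5]
finger_gap: 0.182
finger_force: 88.2
```

Request:
arm_command(deltas=[[[-0.2, -2.5, 0, 0.005], [-0.2, -2.5, 0, 0.005], [-0.2, -1.9, 0, 0], [-0.1, -1, 0, 0], [0, 0, 0, 0]]])

```text
t: 13.5
tcp_pos: [0.5226, -0.1883, 0.3426]
ee_rot: [1.0, -0.019, -0.001, 0.0]
contact_force: [-0.1, -0.6, -1.8]
finger_gap: 0.176
finger_force: 88.2
```

Request:
arm_command(deltas=[[[0, 0, -1, 0], [0, 0, -1.5, 0], [0, 0, -2, 0], [0, 0, -2, 0], [0, 0, -1, 0]]])

```text
t: 13.92
tcp_pos: [0.5221, -0.1834, 0.2652]
ee_rot: [1.0, -0.016, -0.002, -0.001]
contact_force: [0.3, 1.1, -2.2]
finger_gap: 0.174
finger_force: 88.0
```

Request:
arm_command(deltas=[[[0, 0, -1, 0], [0, 0, 0, 0], [0, 0, 0, 0], [0, 0, 0, 0], [0, 0, 0, 0]]])

```text
t: 14.33
tcp_pos: [0.5239, -0.186, 0.2596]
ee_rot: [1.0, -0.017, 0.001, 0.001]
contact_force: [-0.3, 1.3, -2.6]
finger_gap: 0.171
finger_force: 88.0
```

```bash
python3 -c "
from car import *
from stand import *
carrier();stand()
s=grab_frame('side'); a=cv2.resize(s['image'][90:200,310:420],None,fx=5,fy=5,interpolation=2)
cv2.imwrite('pics/c7.png',cv2.convertScaleAbs(a,alpha=1.5))"
```

```text
tcp [ 0.5239 -0.186   0.2596] yaw -0.034 F [-0.3  1.3 -2.6]
top 37 0 bar in tool: x0 -0.5 slope 0.004 L [  -0.6   52.4 -132.3] R 0 yrange [31.2 66.1]
side 18 6 bar in tool: x0 -1.8 slope -0.013 L [  -2.8   58.6 -133.2] R [   0.2  -55.1 -134.1] yrange [-59.8  69.1]
top posts 120 c [ 515.7 -181.8] size [56.8 14.5] ang 87.56 z 0.0854 px [430 244  24   7]
top posts 42 c [ 532.7 -178.7] size [ 4.7 42. ] ang 1.07 z 0.085 px [432 238  17   3]
top posts 40 c [ 432.6 -137.5] size [ 6.3 28.4] ang 87.69 z 0.0831 px [421 275   5  13]
top posts 38 c [ 477.6 -139.6] size [28.5  7.4] ang 0.9 z 0.0811 px [422 256   5  13]
top posts 19 c [ 516.  -140.3] size [15.5  5.6] ang 2.98 z 0.0816 px [422 243   5   7]
top base 1599 c [ 475.1 -178.9] size [115.  154.4] ang 87.2 z 0.0076 px [410 234  48  61]
side posts 155 c [ 521.3 -185.3] size [100.9  31.3] ang 89.29 z 0.0898 px [344 157  15  22]
side posts 35 c [ 429.  -227.5] size [28.  13.8] ang 1.98 z 0.0787 px [378 159  10  10]
side posts 32 c [ 473.9 -229.4] size [12.7 31.1] ang 87.01 z 0.08 px [363 157  11   9]
side base 147 c [ 458.2 -227.4] size [ 33.  112.9] ang 85.21 z 0.0086 px [354 174  36  10]
```

View pics/c7.png

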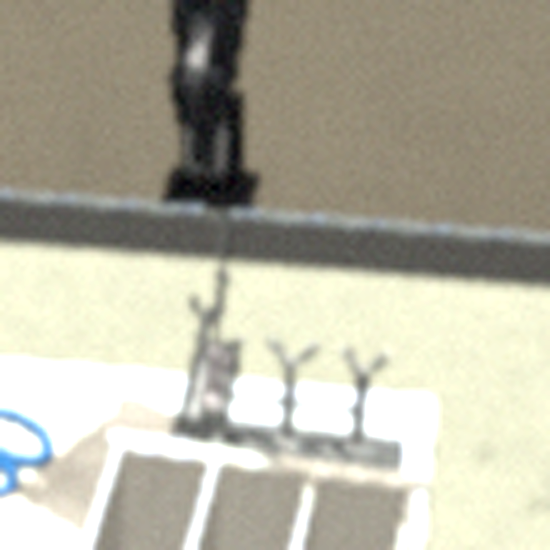

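Request:
arm_command(deltas=[[[-0.1, 0, -0.8, 0], [0, 0, -0.8, 0], [0, 0, -0.8, 0], [0, 0, -0.8, 0], [0, 0, -0.7, 0]]])

```text
t: 15.0
tcp_pos: [0.5218, -0.1856, 0.2178]
ee_rot: [1.0, -0.017, -0.001, -0.0]
contact_force: [0.9, 0.3, -1.6]
finger_gap: 0.174
finger_force: 88.2
```

Request:
arm_command(deltas=[[[0, 0, -0.5, 0], [0, 0, -0.4, 0], [0, 0, -0.4, 0], [0, 0, -0.4, 0], [0, 0, 0, 0]]])

```text
t: 15.42
tcp_pos: [0.5219, -0.1856, 0.2016]
ee_rot: [1.0, -0.017, -0.0, -0.0]
contact_force: [-0.3, 0.6, -0.9]
finger_gap: 0.179
finger_force: 88.2
```

```bash
cat >> stand.py <<'E'
def hung(xt,o=(.476,-.1845),yaw=-.034):
    print("tcp",status.state()["tcp_pos"].round(4),status.state()["contact_force"].round(1))
    for n in("top","side"):
        P=pts(grab_frame(n)); d=P[...,:2]-o
        l=np.stack([d[...,0]*np.cos(yaw)+d[...,1]*np.sin(yaw),-d[...,0]*np.sin(yaw)+d[...,1]*np.cos(yaw),P[...,2]],-1)*1000
        q=l[(abs(l[...,0]-xt)<18)&(abs(l[...,1])<68)&(l[...,2]>50)&(l[...,2]<150)]
        for a,b in((50,68),(30,42),(16,28),(-8,8),(-28,-16),(-42,-30),(-68,-50)):
            r=q[(q[:,1]>a)&(q[:,1]<b)&((q[:,2]>60)|(abs(a)>47)|(abs(b)<48))]
            if abs(a+b)>70 and len(r): r=r[r[:,2]>62]
            if len(r): print(n,(a,b),len(r),np.median(r,0).round(0),"zmax",r[:,2].max().round(0))
E
python3 -c "
from stand import *
hung(45)"
```

```text
tcp [ 0.5219 -0.1856  0.2016] [-0.3  0.6 -0.9]
top (50, 68) 25 [45. 59. 82.] zmax 87.0
top (30, 42) 12 [45. 36. 82.] zmax 87.0
top (16, 28) 37 [44. 22. 58.] zmax 100.0
top (-8, 8) 36 [42.  3. 91.] zmax 121.0
side (50, 68) 2 [45. 51. 90.] zmax 91.0
side (30, 42) 9 [46. 33. 82.] zmax 90.0
side (16, 28) 9 [44. 19. 91.] zmax 104.0
side (-8, 8) 48 [ 41.   3. 100.] zmax 148.0
side (-28, -16) 14 [ 45. -22.  56.] zmax 90.0
side (-42, -30) 9 [ 44. -40.  84.] zmax 93.0
side (-68, -50) 2 [ 47. -52.  83.] zmax 86.0
```

Request:
arm_command(deltas=[[[0, 0, -0.7, 0], [0, 0, -0.7, 0], [0, 0, 0, 0], [-0.6, 0.02, 0, 0], [-0.7, 0.03, 0, 0]]])

```text
t: 15.93
tcp_pos: [0.5089, -0.1853, 0.1881]
ee_rot: [1.0, -0.017, -0.0, -0.0]
contact_force: [-0.2, -0.2, -0.8]
finger_gap: 0.175
finger_force: 88.2
```

Request:
arm_command(deltas=[[[-0.7, 0.02, 0, 0], [0, 0, 0, 0], [0, 0, 0.8, 0], [0, 0, 1, 0], [0, 0, 1.5, 0]]])

```text
t: 16.35
tcp_pos: [0.502, -0.185, 0.2219]
ee_rot: [1.0, -0.017, -0.0, -0.0]
contact_force: [-0.6, 0.4, -1.3]
finger_gap: 0.182
finger_force: 88.2
```

Request:
arm_command(deltas=[[[0, 0, 1.5, 0], [0, 0, 2, 0], [0, 0, 2, 0], [0, 0, 2, 0], [0, 0, 2, 0]]])

```text
t: 16.77
tcp_pos: [0.5025, -0.1852, 0.3188]
ee_rot: [1.0, -0.017, 0.001, 0.0]
contact_force: [0.2, -0.3, -1.2]
finger_gap: 0.175
finger_force: 88.2
```

```bash
python3 -c "
from stand import *
hung(45)
s=grab_frame('side'); a=cv2.resize(s['image'][90:200,310:420],None,fx=5,fy=5,interpolation=2)
cv2.imwrite('pics/c8.png',cv2.convertScaleAbs(a,alpha=1.5))"
```

```text
tcp [ 0.5025 -0.1852  0.3188] [ 0.2 -0.3 -1.2]
top (50, 68) 24 [45. 60. 83.] zmax 89.0
top (30, 42) 10 [45. 36. 82.] zmax 88.0
top (16, 28) 39 [44. 23. 55.] zmax 101.0
top (-8, 8) 40 [44.  1. 58.] zmax 113.0
top (-28, -16) 17 [ 39. -21.  55.] zmax 59.0
side (50, 68) 2 [44. 50. 90.] zmax 90.0
side (30, 42) 6 [42. 38. 83.] zmax 91.0
side (16, 28) 14 [45. 22. 91.] zmax 101.0
side (-8, 8) 22 [44.  5. 57.] zmax 111.0
side (-28, -16) 21 [ 42. -23.  56.] zmax 72.0
side (-42, -30) 12 [ 42. -40.  83.] zmax 89.0
side (-68, -50) 7 [ 45. -56.  83.] zmax 86.0
```

View pics/c8.png

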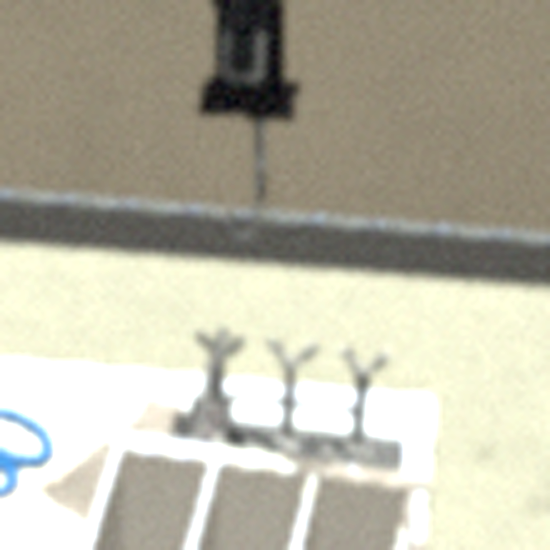

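Request:
arm_command(deltas=[[[-0.6, 3.4, 0, -0.007], [-0.6, 3.8, 0, -0.007], [-0.6, 4, 0, -0.007], [-0.6, 4, 0, -0.007], [-0.6, 3.6, 0, -0.007]]])

```text
t: 17.33
tcp_pos: [0.471, 0.005, 0.3153]
ee_rot: [0.999, -0.035, -0.001, -0.0]
contact_force: [0.8, -0.0, -0.9]
finger_gap: 0.177
finger_force: 88.5
```

Request:
arm_command(deltas=[[[0, 0, -2, 0], [0, 0, -2, 0], [0, 0, -1, 0], [0, 0, 0, 0], [0, 0, 0, 0]]])

```text
t: 17.75
tcp_pos: [0.4718, 0.0027, 0.2657]
ee_rot: [0.999, -0.035, -0.001, -0.0]
contact_force: [0.6, 0.4, -2.0]
finger_gap: 0.174
finger_force: 88.5
```

```bash
python3 -c "
from hk import *
from car import slot
hook(); slot(9)"
```

```text
tcp [0.4718 0.0027 0.2657] ax 0.0
wire dx,dy 26 [-10.1   3.8] V 32 [ -13.8    2.4 -120.9]
50 8 [ 26. -30.  53.] [  7. -44.] [ 26. -15.]
60 39 [ 11. -42.  67.] [ -4. -60.] [26.  2.]
70 25 [ 20. -43.  73.] [ -7. -58.] [26.  4.]
80 28 [25.  5. 85.] [ -4. -59.] [26. 20.]
90 20 [25.  0. 94.] [  6. -52.] [26. 30.]
100 17 [ 26. -23. 105.] [ 25. -55.] [26. 33.]
110 16 [ 26.   4. 116.] [ 25. -56.] [26. 46.]
120 20 [ 26.  -1. 125.] [ 25. -50.] [26. 58.]
130 27 [ 26.   5. 137.] [ 25. -53.] [27. 58.]
140 10 [ 26.  -9. 141.] [ 25. -53.] [27. 55.]
150 7 [ -6.   2. 157.] [-9. -0.] [-1.  6.]
160 5 [ -3.   1. 164.] [-4.  1.] [-0.  5.]
```

Request:
arm_command(deltas=[[[0, 0, -1.5, 0], [0, 0, -2, 0], [0, 0, -2, 0], [0, 0, -2, 0], [0, 0, -1.3, 0]]])

```text
t: 18.27
tcp_pos: [0.4723, 0.0023, 0.1776]
ee_rot: [0.999, -0.035, 0.0, -0.0]
contact_force: [0.3, -1.0, -0.8]
finger_gap: 0.173
finger_force: 88.5
```

Request:
arm_command(deltas=[[[0, 0, -0.4, 0], [0, 0, 0, 0], [0.6, -0.04, 0, 0], [0.7, -0.05, 0, 0], [0.6, -0.04, 0, 0]]])

```text
t: 18.68
tcp_pos: [0.4932, 0.0012, 0.1757]
ee_rot: [0.999, -0.035, 0.002, 0.0]
contact_force: [0.6, -0.2, -0.3]
finger_gap: 0.174
finger_force: 88.5
```

Request:
arm_command(deltas=[[[0, 0, 0, 0], [0, 0, 0.7, 0], [0, 0, 0.7, 0], [0, 0, 0.7, 0], [0, 0, 0.5, 0]]])

```text
t: 19.1
tcp_pos: [0.4915, 0.0016, 0.2017]
ee_rot: [0.999, -0.035, 0.001, 0.0]
contact_force: [-0.1, -0.1, -2.2]
finger_gap: 0.172
finger_force: 88.3
```

Request:
arm_command(deltas=[[[0, 0, 0.5, 0], [0, 0, 0.5, 0], [0, 0, 0.5, 0], [0, 0, 0.5, 0], [0, 0, 0.5, 0]]])

```text
t: 19.52
tcp_pos: [0.491, 0.0016, 0.2257]
ee_rot: [0.999, -0.035, -0.0, -0.0]
contact_force: [0.1, 0.7, -2.2]
finger_gap: 0.177
finger_force: 88.3
```

Request:
arm_command(deltas=[[[-0.3, 0.02, 0.3, 0], [-0.3, 0.02, 0.5, 0], [-0.3, 0.02, 0.8, 0], [0, 0, 1, 0], [0, 0, 1, 0]]])

```text
t: 19.93
tcp_pos: [0.4819, 0.0023, 0.2624]
ee_rot: [0.999, -0.035, 0.0, -0.0]
contact_force: [-0.8, -0.4, -2.7]
finger_gap: 0.177
finger_force: 88.3
```

Request:
arm_command(deltas=[[[0, 0, 1.5, 0], [0, 0, 1.5, 0], [0, 0, 1.5, 0], [0, 0, 1.5, 0], [0, 0, 1, 0]]])

```text
t: 20.35
tcp_pos: [0.4828, 0.0021, 0.3338]
ee_rot: [0.999, -0.035, 0.001, 0.0]
contact_force: [1.2, -0.3, -2.2]
finger_gap: 0.172
finger_force: 88.3
```

Request:
arm_command(deltas=[[[0, 0, 0.8, 0], [0, 0, 0.4, 0], [0, 0, 0, 0], [0, 0, 0, 0], [0, 0, 0, 0]]])

```text
t: 20.77
tcp_pos: [0.4818, 0.0023, 0.3425]
ee_rot: [0.999, -0.035, -0.001, -0.0]
contact_force: [0.9, 0.5, -3.2]
finger_gap: 0.179
finger_force: 88.3
```

```bash
python3 -c "
from car import *
from stand import *
carrier();stand()"
```

```text
tcp [0.4818 0.0023 0.3425] yaw -0.069 F [ 0.9  0.5 -3.2]
top 33 0 bar in tool: x0 -4.9 slope 0.055 L [  -2.    55.6 -135. ] R 0 yrange [31.4 64.3]
side 26 4 bar in tool: x0 -3.1 slope 0.009 L [  -2.7   55.1 -135.5] R [  -5.6  -54.8 -133.7] yrange [-57.7  67.4]
top posts 33 c [ 429.2 -137. ] size [ 7.3 21.5] ang 87.95 z 0.0811 px [420 278   6  10]
top posts 32 c [ 429.4 -230.5] size [28.3  6.9] ang 2.17 z 0.0852 px [461 277   4  13]
top base 228 c [ 423.8 -144.2] size [47.6 42.8] ang 82.83 z 0.0075 px [411 275  20  19]
side posts 77 c [ 514.1 -191.5] size [ 27.9 107. ] ang 7.16 z 0.0834 px [349 155  10  24]
side posts 33 c [ 430.1 -227.6] size [13.3 27.5] ang 67.73 z 0.0779 px [378 159  10  10]
side posts 30 c [ 472.7 -229.6] size [ 8.7 28.5] ang 85.85 z 0.0803 px [364 157  10   9]
side base 106 c [ 445.4 -228.7] size [27.6 87.8] ang 83.64 z 0.0089 px [362 175  28   8]
```

Request:
arm_command(deltas=[[[-0.1, -1, 0, 0.005], [-0.1, -2, 0, 0.005], [-0.1, -2.5, 0, 0.005], [-0.1, -2.5, 0, 0.005], [-0.1, -2.5, 0, 0.005]]])

```text
t: 21.38
tcp_pos: [0.477, -0.1036, 0.3431]
ee_rot: [1.0, -0.022, -0.0, -0.0]
contact_force: [0.3, -0.7, -2.2]
finger_gap: 0.175
finger_force: 88.4
```

Request:
arm_command(deltas=[[[0, -2.5, 0, 0.005], [0, -2.5, 0, 0.005], [0, -2.1, 0, 0], [0, -1, 0, 0], [0, 0, 0, 0]]])

```text
t: 21.8
tcp_pos: [0.477, -0.1857, 0.3427]
ee_rot: [1.0, -0.018, -0.0, 0.0]
contact_force: [-0.2, -0.8, -3.1]
finger_gap: 0.172
finger_force: 88.3
```

Request:
arm_command(deltas=[[[0, 0, -1, 0], [0, 0, -1.5, 0], [0, 0, -2, 0], [0, 0, -2, 0], [0, 0, -1.3, 0]]])

```text
t: 22.22
tcp_pos: [0.4764, -0.1813, 0.2628]
ee_rot: [1.0, -0.016, -0.001, -0.001]
contact_force: [-0.1, -0.5, -3.0]
finger_gap: 0.174
finger_force: 88.3
```

Request:
arm_command(deltas=[[[0, 0, -0.4, 0], [0, 0, 0, 0], [0, 0, 0, 0], [0, 0, 0, 0], [0, 0, 0, 0]]])

```text
t: 22.63
tcp_pos: [0.4778, -0.1838, 0.2625]
ee_rot: [1.0, -0.017, 0.001, 0.001]
contact_force: [0.4, 0.2, -1.6]
finger_gap: 0.176
finger_force: 88.5
```

```bash
python3 -c "
from car import *
from stand import *
carrier();stand();hung(45)"
```

```text
tcp [ 0.4778 -0.1838  0.2625] yaw -0.034 F [ 0.4  0.2 -1.6]
top 39 0 bar in tool: x0 -1.1 slope 0.01 L [  -0.7   52.4 -133.4] R 0 yrange [31.2 65.6]
side 20 6 bar in tool: x0 -1.1 slope -0.015 L [  -2.3   58.  -135.6] R [ 1.000e-01 -5.190e+01 -1.346e+02] yrange [-57.  67.]
top posts 90 c [ 520.4 -146.5] size [53.3 26.7] ang 67.17 z 0.0834 px [416 237  26  13]
top posts 86 c [ 468.8 -179. ] size [55.5 11.8] ang 87.88 z 0.0802 px [429 263  24   7]
top posts 67 c [ 518.5 -217.4] size [20.5 49.1] ang 16.77 z 0.0824 px [448 239  20  10]
top posts 40 c [ 485.5 -170.2] size [30.6  7.2] ang 88.44 z 0.0873 px [431 257  13   4]
top posts 39 c [ 432.6 -138.5] size [ 8.6 28.6] ang 86.22 z 0.081 px [421 275   5  13]
top posts 15 c [ 469.7 -138.8] size [ 5.9 13.5] ang 78.89 z 0.0829 px [423 263   3   6]
top posts 13 c [ 487.3 -140.1] size [5.3 9.2] ang 89.26 z 0.0872 px [423 256   4   5]
top base 1416 c [ 477.7 -184.8] size [126.5 155.2] ang 89.64 z 0.0077 px [411 233  51  62]
side posts 140 c [ 475.2 -182.1] size [102.1  31.4] ang 88.3 z 0.0912 px [359 157  15  24]
side posts 78 c [ 514.3 -192.5]
[... 178 characters left out ...]
 size [26.6 64.6] ang 83.84 z 0.0086 px [369 176  21   8]
tcp [ 0.4774 -0.184   0.2618] [-0.3 -0.5 -2.1]
top (50, 68) 24 [45. 60. 82.] zmax 87.0
top (30, 42) 10 [46. 36. 80.] zmax 84.0
top (16, 28) 36 [44. 22. 56.] zmax 99.0
top (-8, 8) 36 [ 44.   2. 103.] zmax 111.0
top (-28, -16) 29 [ 44. -22.  56.] zmax 96.0
top (-42, -30) 14 [ 45. -37.  81.] zmax 86.0
top (-68, -50) 4 [ 46. -53.  81.] zmax 82.0
side (50, 68) 1 [55. 53. 93.] zmax 93.0
side (30, 42) 9 [44. 37. 82.] zmax 86.0
side (16, 28) 12 [45. 23. 91.] zmax 100.0
side (-8, 8) 18 [44.  3. 57.] zmax 112.0
side (-28, -16) 18 [ 44. -23.  57.] zmax 84.0
side (-42, -30) 7 [ 42. -41.  80.] zmax 89.0
side (-68, -50) 7 [ 45. -53.  82.] zmax 87.0
```

Request:
arm_command(deltas=[[[-0.05, 0, -0.8, 0], [0, 0, -0.9, 0], [0, 0, -0.9, 0], [0, 0, -0.8, 0], [0, 0, -0.7, 0]]])

```text
t: 23.35
tcp_pos: [0.4762, -0.1835, 0.2187]
ee_rot: [1.0, -0.017, -0.001, -0.001]
contact_force: [0.7, -0.3, -2.2]
finger_gap: 0.174
finger_force: 88.7
```

Request:
arm_command(deltas=[[[0, 0, -0.5, 0], [0, 0, -0.5, 0], [0, 0, -0.5, 0], [0, 0, -0.4, 0], [0, 0, 0, 0]]])

```text
t: 23.77
tcp_pos: [0.4764, -0.1836, 0.2005]
ee_rot: [1.0, -0.017, -0.0, -0.0]
contact_force: [-0.3, -0.5, -2.1]
finger_gap: 0.177
finger_force: 88.7
```

```bash
python3 -c "
from stand import *
hung(0)"
```

```text
tcp [ 0.4764 -0.1836  0.2005] [-0.3 -0.5 -2.1]
top (50, 68) 25 [-0. 60. 81.] zmax 86.0
top (30, 42) 14 [ 1. 36. 82.] zmax 87.0
top (16, 28) 22 [-1. 24. 56.] zmax 95.0
top (-8, 8) 21 [-8.  4. 55.] zmax 121.0
side (30, 42) 8 [-1. 37. 85.] zmax 86.0
side (16, 28) 14 [-1. 21. 90.] zmax 108.0
side (-8, 8) 48 [ -7.   3. 102.] zmax 150.0
side (-28, -16) 14 [ -1. -23.  55.] zmax 74.0
side (-42, -30) 8 [  1. -39.  81.] zmax 92.0
side (-68, -50) 7 [  3. -52.  80.] zmax 85.0
```

Seated. Release and leave for the third carrier.

Request:
arm_command(deltas=[[[0, 0, -0.6, 0], [0, 0, -0.7, 0], [0, 0, 0, 0], [-0.6, 0.02, 0, 0], [-0.7, 0.03, 0, 0]]])

```text
t: 24.28
tcp_pos: [0.4633, -0.1832, 0.1881]
ee_rot: [1.0, -0.017, -0.0, -0.0]
contact_force: [-0.2, -0.3, -0.5]
finger_gap: 0.178
finger_force: 88.7
```

Request:
arm_command(deltas=[[[-0.7, 0.02, 0, 0], [0, 0, 0, 0], [0, 0, 0.8, 0], [0, 0, 1, 0], [0, 0, 1.5, 0]]])

```text
t: 24.7
tcp_pos: [0.4565, -0.183, 0.2219]
ee_rot: [1.0, -0.017, -0.0, -0.0]
contact_force: [0.5, -0.1, -1.7]
finger_gap: 0.176
finger_force: 88.7
```

Request:
arm_command(deltas=[[[0, 0, 1.5, 0], [0, 0, 2, 0], [0, 0, 2, 0], [0, 0, 2, 0], [0, 0, 2, 0]]])

```text
t: 25.12
tcp_pos: [0.457, -0.1832, 0.3188]
ee_rot: [1.0, -0.017, 0.001, 0.001]
contact_force: [0.3, -0.6, -1.1]
finger_gap: 0.181
finger_force: 88.7
```

```bash
python3 -c "
from stand import *
hung(0)"
```

```text
tcp [ 0.457  -0.1832  0.3188] [ 0.3 -0.6 -1.1]
top (50, 68) 25 [-0. 60. 83.] zmax 87.0
top (30, 42) 13 [ 1. 36. 81.] zmax 85.0
top (16, 28) 22 [-0. 23. 72.] zmax 99.0
top (-8, 8) 47 [-1.  2. 59.] zmax 113.0
top (-28, -16) 10 [ -3. -19.  53.] zmax 59.0
side (50, 68) 2 [-12.  51.  89.] zmax 89.0
side (30, 42) 11 [-2. 34. 82.] zmax 89.0
side (16, 28) 14 [-0. 22. 92.] zmax 108.0
side (-8, 8) 13 [-2.  4. 56.] zmax 109.0
side (-28, -16) 18 [ -2. -24.  56.] zmax 73.0
side (-42, -30) 8 [ -2. -36.  82.] zmax 83.0
side (-68, -50) 8 [  0. -56.  81.] zmax 85.0
```

Request:
arm_command(deltas=[[[-0.8, 3.5, 0, -0.007], [-0.8, 3.9, 0, -0.007], [-0.8, 4, 0, -0.007], [-0.8, 4, 0, -0.007], [-0.8, 3.6, 0, -0.007]]])

```text
t: 25.63
tcp_pos: [0.4157, 0.0089, 0.316]
ee_rot: [0.999, -0.035, -0.0, -0.0]
contact_force: [0.7, 0.8, -1.1]
finger_gap: 0.169
finger_force: 88.9
```

Request:
arm_command(deltas=[[[0, 0, -2, 0], [0, 0, -2, 0], [0, 0, -1, 0], [0, 0, 0, 0], [0, 0, 0, 0]]])

```text
t: 26.05
tcp_pos: [0.4165, 0.0067, 0.2662]
ee_rot: [0.999, -0.035, -0.001, -0.0]
contact_force: [0.0, 0.3, -1.5]
finger_gap: 0.177
finger_force: 88.9
```

```bash
python3 -c "
from hk import *
from car import slot
hook(); slot(-47)"
```

```text
tcp [0.4165 0.0067 0.2662] ax 0.0
wire dx,dy 26 [-10.2   4.3] V 29 [  -9.5    3.  -118.8]
50 8 [-36. -30.  56.] [-50. -46.] [-30.  -8.]
60 34 [-47. -44.  66.] [-59. -59.] [-30.  -7.]
70 24 [-39. -43.  72.] [-61. -58.] [-30.  13.]
80 20 [-45.   5.  84.] [-50. -53.] [-30.  14.]
90 18 [-31.  -0.  95.] [-50. -51.] [-30.  19.]
100 7 [-30. -29. 106.] [-31. -46.] [-30.  34.]
110 16 [-31.   5. 115.] [-31. -60.] [-30.  38.]
120 18 [-30. -11. 128.] [-31. -57.] [-30.  59.]
130 18 [-30.   8. 137.] [-31. -59.] [-29.  57.]
140 9 [-30. -21. 141.] [-31. -52.] [-29.  60.]
150 8 [-61.   2. 156.] [-64.  -2.] [-57.   5.]
160 4 [-59.   2. 167.] [-60.  -2.] [-57.   5.]
```

Request:
arm_command(deltas=[[[0, 0, -1.5, 0], [0, 0, -2, 0], [0, 0, -2, 0], [0, 0, -2, 0], [0, 0, -1.3, 0]]])

```text
t: 26.57
tcp_pos: [0.4168, 0.0063, 0.1776]
ee_rot: [0.999, -0.035, 0.0, -0.0]
contact_force: [-0.6, -0.4, -1.5]
finger_gap: 0.173
finger_force: 88.9
```

Request:
arm_command(deltas=[[[0, 0, -0.4, 0], [0, 0, 0, 0], [0.6, -0.04, 0, 0], [0.7, -0.05, 0, 0], [0.6, -0.04, 0, 0]]])

```text
t: 26.98
tcp_pos: [0.4377, 0.0051, 0.1756]
ee_rot: [0.999, -0.035, 0.002, 0.0]
contact_force: [-0.1, 0.3, -0.8]
finger_gap: 0.176
finger_force: 88.9
```

Request:
arm_command(deltas=[[[0, 0, 0, 0], [0, 0, 0.7, 0], [0, 0, 0.7, 0], [0, 0, 0.7, 0], [0, 0, 0.5, 0]]])

```text
t: 27.4
tcp_pos: [0.436, 0.0056, 0.2017]
ee_rot: [0.999, -0.035, 0.001, 0.0]
contact_force: [0.9, -1.3, -2.3]
finger_gap: 0.178
finger_force: 88.7
```

Request:
arm_command(deltas=[[[0, 0, 0.5, 0], [0, 0, 0.5, 0], [0, 0, 0.5, 0], [0, 0, 0.5, 0], [0, 0, 0.5, 0]]])

```text
t: 27.82
tcp_pos: [0.4355, 0.0056, 0.2257]
ee_rot: [0.999, -0.035, -0.0, -0.0]
contact_force: [0.6, 0.5, -2.7]
finger_gap: 0.178
finger_force: 88.7
```

Request:
arm_command(deltas=[[[-0.3, 0.02, 0.3, 0], [-0.3, 0.02, 0.5, 0], [-0.3, 0.02, 0.8, 0], [0, 0, 1, 0], [0, 0, 1, 0]]])

```text
t: 28.23
tcp_pos: [0.4264, 0.0062, 0.2623]
ee_rot: [0.999, -0.035, 0.0, 0.0]
contact_force: [0.7, -0.9, -2.7]
finger_gap: 0.171
finger_force: 88.7
```

Request:
arm_command(deltas=[[[0, 0, 1.5, 0], [0, 0, 1.5, 0], [0, 0, 1.5, 0], [0, 0, 1.5, 0], [0, 0, 1, 0]]])

```text
t: 28.65
tcp_pos: [0.4273, 0.0061, 0.3338]
ee_rot: [0.999, -0.035, 0.001, 0.0]
contact_force: [0.7, -0.0, -2.4]
finger_gap: 0.178
finger_force: 88.7
```

Request:
arm_command(deltas=[[[0, 0, 0.8, 0], [0, 0, 0.4, 0], [0, 0, 0, 0], [0, 0, 0, 0], [0, 0, 0, 0]]])

```text
t: 29.07
tcp_pos: [0.4263, 0.0063, 0.3425]
ee_rot: [0.999, -0.035, -0.001, -0.0]
contact_force: [0.0, -0.2, -2.4]
finger_gap: 0.174
finger_force: 88.7
```

```bash
python3 -c "
from car import *
from stand import *
carrier();stand()"
```

```text
tcp [0.4263 0.0063 0.3425] yaw -0.069 F [ 0.  -0.2 -2.4]
top 26 0 bar in tool: x0 -3.5 slope 0.032 L [  -1.7   59.5 -134.9] R 0 yrange [50.5 65.7]
side 24 11 bar in tool: x0 -1.9 slope -0.013 L [  -2.3   57.  -135.2] R [  -1.4  -52.5 -133.9] yrange [-58.4  66.4]
top posts 89 c [ 526.  -150.1] size [27.7 61.9] ang 19.43 z 0.0842 px [416 237  27  13]
top posts 89 c [ 523.1 -221.5] size [53.3 27.9] ang 71.71 z 0.0837 px [448 239  22  13]
top base 320 c [ 529.5 -186.9] size [ 45.6 124.4] ang 1.56 z 0.0076 px [412 234  50  19]
side posts 76 c [ 514.2 -191.7] size [ 27.8 115.8] ang 7.13 z 0.0836 px [349 155  10  24]
side posts 39 c [ 476.2 -228.8] size [25.  25.8] ang 55.76 z 0.0825 px [363 157  11   8]
side posts 37 c [ 476.1 -171.7] size [17.6 80.1] ang 9.65 z 0.0858 px [363 166   7  15]
side posts 24 c [ 434.5 -226.8] size [17.2 10.9] ang 0.06 z 0.0732 px [378 159   6   9]
side base 28 c [ 450.5 -228.1] size [16.6 27.5] ang 85.56 z 0.0082 px [370 176   9   6]
```

Request:
arm_command(deltas=[[[0.1, -1, 0, 0.005], [0.1, -2, 0, 0.005], [0.1, -2.5, 0, 0.005], [0.1, -2.5, 0, 0.005], [0.1, -2.5, 0, 0.005]]])

```text
t: 29.68
tcp_pos: [0.4315, -0.0997, 0.3431]
ee_rot: [1.0, -0.022, -0.0, -0.0]
contact_force: [-0.4, -0.3, -2.1]
finger_gap: 0.174
finger_force: 88.7
```

Request:
arm_command(deltas=[[[0, -2.5, 0, 0.005], [0, -2.5, 0, 0.005], [0, -2.3, 0, 0], [0, -1.05, 0, 0], [0, 0, 0, 0]]])

```text
t: 30.1
tcp_pos: [0.4316, -0.1844, 0.3426]
ee_rot: [1.0, -0.019, -0.001, 0.0]
contact_force: [0.2, -0.1, -2.5]
finger_gap: 0.176
finger_force: 88.7
```

Request:
arm_command(deltas=[[[0, 0, -1, 0], [0, 0, -1.5, 0], [0, 0, -2, 0], [0, 0, -2, 0], [0, 0, -1.3, 0]]])

```text
t: 30.52
tcp_pos: [0.4309, -0.18, 0.2629]
ee_rot: [1.0, -0.016, -0.001, -0.001]
contact_force: [0.1, -0.6, -2.6]
finger_gap: 0.174
finger_force: 88.7
```

Request:
arm_command(deltas=[[[0, 0, -0.4, 0], [0, 0, 0, 0], [0, 0, 0, 0], [0, 0, 0, 0], [0, 0, 0, 0]]])

```text
t: 30.93
tcp_pos: [0.4322, -0.1824, 0.2624]
ee_rot: [1.0, -0.017, 0.001, 0.001]
contact_force: [-0.1, 0.3, -2.5]
finger_gap: 0.177
finger_force: 88.7
```

```bash
python3 -c "
from car import *
from stand import *
carrier();stand();hung(45);hung(0)"
```

```text
tcp [ 0.4322 -0.1824  0.2624] yaw -0.034 F [-0.1  0.3 -2.5]
top 36 0 bar in tool: x0 -1.1 slope 0.006 L [  -1.    51.4 -134.9] R 0 yrange [31.  64.7]
side 18 10 bar in tool: x0 -1.8 slope 0.001 L [  -1.9   57.9 -135.8] R [  -1.6  -51.8 -134.3] yrange [-58.3  66. ]
top posts 90 c [ 479.2 -142.3] size [26.9 46.7] ang 22.29 z 0.0833 px [415 256  24  13]
top posts 89 c [ 516.1 -221.7] size [28.1 50.6] ang 15.79 z 0.0836 px [449 239  21  13]
top posts 88 c [ 524.7 -146.1] size [27.6 50.1] ang 20.72 z 0.0841 px [416 237  25  13]
top posts 82 c [ 478.  -222.2] size [50.8 27.4] ang 69.47 z 0.0838 px [449 258  21  13]
top posts 53 c [ 423.8 -168.2] size [ 9.3 33.5] ang 0.39 z 0.0843 px [429 283  14   5]
top posts 51 c [ 438.9 -168. ] size [31.6  9.2] ang 83.79 z 0.0844 px [430 276  13   5]
top posts 14 c [ 442.2 -138.2] size [9.6 6.2] ang 8.37 z 0.0847 px [422 275   4   5]
top base 846 c [ 474.9 -184.8] size [126.  153.6] ang 86.62 z 0.0076 px [411 234  52  62]
side posts 143 c [ 430.  -182.4] size [99.8 30.1] ang 87.47 z 0.0897 px [374 159  14  24]
side posts 77 c [ 513.8 -189.1] size [ 27.9
[... 768 characters left out ...]
ax 85.0
side (-42, -30) 13 [ 42. -41.  84.] zmax 93.0
side (-68, -50) 8 [ 45. -56.  82.] zmax 88.0
tcp [ 0.4318 -0.1824  0.2616] [ 0.5  0.2 -2.4]
top (50, 68) 25 [-0. 60. 82.] zmax 89.0
top (30, 42) 13 [ 1. 37. 82.] zmax 86.0
top (16, 28) 27 [-1. 23. 58.] zmax 98.0
top (-8, 8) 44 [-1.  2. 58.] zmax 112.0
top (-28, -16) 22 [  1. -24.  56.] zmax 92.0
top (-42, -30) 13 [ -0. -38.  82.] zmax 87.0
top (-68, -50) 18 [ -1. -56.  81.] zmax 86.0
side (30, 42) 9 [-0. 35. 84.] zmax 89.0
side (16, 28) 13 [-1. 21. 91.] zmax 100.0
side (-8, 8) 14 [-3.  4. 56.] zmax 109.0
side (-28, -16) 14 [ -2. -24.  55.] zmax 76.0
side (-42, -30) 13 [ -2. -39.  81.] zmax 92.0
side (-68, -50) 8 [  0. -54.  82.] zmax 86.0
```

Request:
arm_command(deltas=[[[0, 0, -0.8, 0], [0, 0, -0.9, 0], [0, 0, -0.9, 0], [0, 0, -0.8, 0], [0, 0, -0.7, 0]]])

```text
t: 31.75
tcp_pos: [0.4312, -0.1819, 0.2187]
ee_rot: [1.0, -0.017, -0.001, -0.001]
contact_force: [0.8, 0.8, -1.1]
finger_gap: 0.174
finger_force: 88.9
```

Request:
arm_command(deltas=[[[0, 0, -0.5, 0], [0, 0, -0.5, 0], [0, 0, -0.5, 0], [0, 0, -0.4, 0], [0, 0, 0, 0]]])

```text
t: 32.17
tcp_pos: [0.4314, -0.1821, 0.2006]
ee_rot: [1.0, -0.017, -0.0, -0.0]
contact_force: [0.6, 0.8, -0.9]
finger_gap: 0.175
finger_force: 88.9
```

```bash
python3 -c "
from stand import *
hung(-45)"
```

```text
tcp [ 0.4314 -0.1821  0.2006] [ 0.6  0.8 -0.9]
top (50, 68) 22 [-45.  61.  83.] zmax 88.0
top (30, 42) 17 [-44.  37.  82.] zmax 88.0
top (16, 28) 32 [-46.  23.  57.] zmax 92.0
top (-8, 8) 3 [-57.  -6.  56.] zmax 58.0
side (30, 42) 6 [-46.  35.  84.] zmax 91.0
side (16, 28) 11 [-46.  21.  90.] zmax 99.0
side (-8, 8) 50 [-50.   4.  97.] zmax 148.0
side (-28, -16) 10 [-44. -24.  53.] zmax 67.0
side (-42, -30) 4 [-44. -40.  82.] zmax 91.0
side (-68, -50) 4 [-46. -56.  84.] zmax 85.0
```

Request:
arm_command(deltas=[[[0, 0, -0.6, 0], [0, 0, -0.7, 0], [0, 0, 0, 0], [-0.6, 0.02, 0, 0], [-0.7, 0.03, 0, 0]]])

```text
t: 32.68
tcp_pos: [0.4183, -0.1817, 0.1881]
ee_rot: [1.0, -0.017, -0.0, -0.0]
contact_force: [-0.1, 0.2, -1.1]
finger_gap: 0.176
finger_force: 88.9
```

Request:
arm_command(deltas=[[[-0.7, 0.02, 0, 0], [0, 0, 0, 0], [0, 0, 0.8, 0], [0, 0, 1, 0], [0, 0, 1.5, 0]]])

```text
t: 33.1
tcp_pos: [0.4115, -0.1815, 0.2219]
ee_rot: [1.0, -0.017, -0.0, -0.0]
contact_force: [-0.8, -0.6, -1.4]
finger_gap: 0.17
finger_force: 88.9
```

Request:
arm_command(deltas=[[[0, 0, 2.4, 0], [0, 0, 2.5, 0], [0, 0, 2.5, 0], [0, 0, 2.5, 0], [0, 0, 2.5, 0]]])

```text
t: 33.52
tcp_pos: [0.4118, -0.1816, 0.348]
ee_rot: [1.0, -0.017, 0.001, 0.001]
contact_force: [-0.1, -0.0, -1.7]
finger_gap: 0.177
finger_force: 88.9
```

Request:
arm_command(deltas=[[[0, 3.5, 0, 0.01], [0, 3.5, 0, 0.01], [0, 3.5, 0, 0.01], [0, 3.5, 0, 0.01], [0, 3.5, 0, 0.01]]])

```text
t: 33.93
tcp_pos: [0.4117, -0.0052, 0.3469]
ee_rot: [1.0, 0.008, 0.001, 0.0]
contact_force: [0.8, 0.6, -2.2]
finger_gap: 0.174
finger_force: 89.1
```

Request:
arm_command(deltas=[[[0, 3.5, 0, 0.01], [0, 3.5, 0, 0.01], [0, 3.5, 0, 0.01], [0, 3.5, 0, 0.01], [0, 3.5, 0, 0.01]]])

```text
t: 34.35
tcp_pos: [0.4116, 0.1703, 0.3469]
ee_rot: [0.999, 0.033, 0.001, -0.0]
contact_force: [1.5, -0.0, -2.0]
finger_gap: 0.174
finger_force: 89.0
```

```bash
python3 - <<'E'
from hk import *
from stand import hung
hook(); hung(-45); hung(0); hung(45)
E
```

```text
tcp [0.4116 0.1703 0.3469] ax 0.0
wire dx,dy 35 [-9.8  2.8] V 20 [  -1.5    2.7 -112.7]
tcp [0.4109 0.1761 0.3468] [-1.2  4.3 -0.7]
top (50, 68) 22 [-45.  61.  82.] zmax 86.0
top (30, 42) 15 [-45.  37.  81.] zmax 85.0
top (16, 28) 36 [-45.  22.  57.] zmax 100.0
top (-8, 8) 36 [-45.   2.  79.] zmax 112.0
top (-28, -16) 33 [-46. -20.  55.] zmax 95.0
top (-42, -30) 11 [-45. -36.  82.] zmax 86.0
top (-68, -50) 18 [-45. -55.  82.] zmax 89.0
side (-8, 8) 4 [-33.   2.  56.] zmax 59.0
side (-28, -16) 3 [-33. -22.  51.] zmax 58.0
tcp [0.4114 0.1707 0.3464] [ 0.  -0.  -0.9]
top (50, 68) 26 [-0. 61. 83.] zmax 91.0
top (30, 42) 13 [ 1. 36. 81.] zmax 86.0
top (16, 28) 27 [-1. 23. 57.] zmax 96.0
top (-8, 8) 47 [-1.  1. 57.] zmax 114.0
top (-28, -16) 26 [ -1. -23.  56.] zmax 89.0
top (-42, -30) 13 [ -0. -36.  82.] zmax 88.0
top (-68, -50) 19 [  0. -56.  83.] zmax 87.0
side (50, 68) 4 [-10.  51.  89.] zmax 93.0
side (30, 42) 9 [-0. 39. 85.] zmax 89.0
side (16, 28) 15 [-1. 20. 91.] zmax 105.0
side (-8, 8) 13 [-3.  4. 54.] zmax 110.0
side (-28, -16) 20 [ -1. -24.  56.] zmax 87.0
side (-42, -30) 7 [ -2. -40.  81.] zmax 91.0
side (-68, -50) 6 [ -1. -55.  82.] zmax 86.0
tcp [0.4118 0.1683 0.3461] [ 0.7 -0.7 -0.8]
top (50, 68) 25 [45. 60. 83.] zmax 88.0
top (30, 42) 10 [45. 35. 84.] zmax 87.0
top (16, 28) 34 [44. 22. 56.] zmax 98.0
top (-8, 8) 39 [44.  1. 99.] zmax 112.0
top (-28, -16) 33 [ 44. -21.  57.] zmax 96.0
top (-42, -30) 14 [ 45. -36.  81.] zmax 87.0
top (-68, -50) 15 [ 43. -56.  85.] zmax 88.0
side (50, 68) 1 [31. 51. 90.] zmax 90.0
side (30, 42) 8 [43. 36. 81.] zmax 87.0
side (16, 28) 11 [44. 22. 91.] zmax 98.0
side (-8, 8) 15 [44.  3. 56.] zmax 111.0
side (-28, -16) 20 [ 43. -25.  57.] zmax 93.0
side (-42, -30) 10 [ 44. -39.  84.] zmax 89.0
side (-68, -50) 5 [ 45. -56.  83.] zmax 88.0
```

Request:
arm_command(deltas=[[[0.05, 3.5, 0, 0.009], [0.05, 3.5, 0, 0.009], [0.05, 3.5, 0, 0], [0, 3.5, 0, 0], [0, 2, 0, 0]]])

```text
t: 35.12
tcp_pos: [0.4137, 0.3299, 0.3454]
ee_rot: [0.999, 0.041, 0.0, -0.001]
contact_force: [0.4, 0.0, -0.8]
finger_gap: 0.174
finger_force: 88.9
```

Request:
arm_command(deltas=[[[0, 1, 0, 0], [0, 0, 0, 0], [0, 0, -1.5, 0], [0, 0, -2, 0], [0, 0, -2, 0]]])

```text
t: 35.53
tcp_pos: [0.4142, 0.3364, 0.2904]
ee_rot: [0.999, 0.041, 0.001, 0.0]
contact_force: [-0.4, -1.0, -1.9]
finger_gap: 0.175
finger_force: 88.9
```

Request:
arm_command(deltas=[[[0, 0, -1, 0], [0, 0, 0, 0], [0, 0, 0, 0], [0, 0, 0, 0], [0, 0, 0, 0]]])

```text
t: 35.95
tcp_pos: [0.414, 0.3384, 0.2819]
ee_rot: [0.999, 0.042, 0.001, -0.001]
contact_force: [-0.0, -0.8, -1.1]
finger_gap: 0.176
finger_force: 88.9
```

```bash
python3 - <<'E'
from hk import *
hook(); st=status.state(); print(2*np.arctan2(st["ee_rot"][1],st["ee_rot"][0]),st["contact_force"])
E
```

```text
tcp [0.414  0.3384 0.2819] ax 0.0
wire dx,dy 28 [-10.2   2.3] V 20 [  -3.    3. -112.]
0.08354660773337233 [ 0.79201519  0.28380043 -1.5270491 ]
```

Request:
arm_command(deltas=[[[0, 0, -1.5, 0], [0, 0, -1.5, 0], [0, 0, -1.5, 0], [0, 0, -1.5, 0], [0, 0, 0, 0]]])

```text
t: 36.42
tcp_pos: [0.4119, 0.3378, 0.2181]
ee_rot: [0.999, 0.042, -0.002, 0.001]
contact_force: [-0.3, -0.7, -1.2]
finger_gap: 0.178
finger_force: 88.9
```

Request:
arm_command(deltas=[[[0, 0, -1.5, 0], [0, 0, -1.5, 0], [0, 0, -1.5, 0], [0, 0, -1.5, 0], [0, 0, 0, 0]]])

```text
t: 36.83
tcp_pos: [0.4122, 0.3379, 0.1588]
ee_rot: [0.999, 0.042, -0.002, 0.001]
contact_force: [-0.0, -0.1, -1.8]
finger_gap: 0.176
finger_force: 88.9
```

Request:
arm_command(deltas=[[[0, 0, -0.6, 0], [0, 0, -0.4, 0], [0, 0, -0.2, 0], [0, 0, -0.2, 0], [0, 0, 0, 0]]])

```text
t: 37.25
tcp_pos: [0.4133, 0.3385, 0.1465]
ee_rot: [0.999, 0.042, 0.0, -0.0]
contact_force: [-0.0, 0.1, -1.1]
finger_gap: 0.176
finger_force: 88.9
```

Request:
arm_command(deltas=[[[0, 0, -0.1, 0], [0, 0, -0.1, 0], [0, 0, 0, 0], [0, 0, 0, 0], [0, 0, 0, 0]]])

```text
t: 37.67
tcp_pos: [0.4132, 0.3384, 0.1444]
ee_rot: [0.999, 0.042, 0.0, -0.0]
contact_force: [-0.5, 0.8, -1.0]
finger_gap: 0.171
finger_force: 88.9
```

Request:
arm_command(deltas=[[[0, 0, 0, 0], [0, 0, 0, 0], [0, 0, 0, 0], [0, 0, 0, 0], [0, 0, 0, 0]]], hand=4)

```text
t: 38.08
tcp_pos: [0.4132, 0.3384, 0.1444]
ee_rot: [0.999, 0.042, 0.0, -0.0]
contact_force: [-0.4, 0.9, -0.4]
finger_gap: 0.468
finger_force: 0.0
```

Request:
arm_command(deltas=[[[0, 0, 0.8, 0], [0, 0, 1.5, 0], [0, 0, 2, 0], [0, 0, 3, 0], [0, 0, 3, 0]]])

```text
t: 38.5
tcp_pos: [0.4126, 0.3381, 0.2484]
ee_rot: [0.999, 0.042, -0.001, 0.0]
contact_force: [0.7, 1.1, 0.0]
finger_gap: 0.469
finger_force: 0.0
```

Request:
arm_command(deltas=[[[0, 0, 3, 0], [0, -3, 1, 0], [0, -3, 0, 0], [0, -3, 0, 0], [0, -3, 0, 0]]])

```text
t: 38.92
tcp_pos: [0.413, 0.2174, 0.2884]
ee_rot: [0.999, 0.042, 0.001, -0.0]
contact_force: [-0.2, -0.4, -0.2]
finger_gap: 0.472
finger_force: 0.0
```

```bash
python3 - <<'E'
from m import *
s=snap("side","s9.png"); t=snap("top","t9.png")
for n,f in(("top",t),("side",s)):
    P=pts(f); d=P[...,:2]-(.4155,.304); y=.085
    C=np.stack([d[...,0]*np.cos(y)+d[...,1]*np.sin(y),-d[...,0]*np.sin(y)+d[...,1]*np.cos(y),P[...,2]],-1)*1000
    for y0 in(35,-35):
        q=C[(abs(C[...,0])<35)&(abs(C[...,1]-y0)<25)&(C[...,2]>165)&(C[...,2]<200)]
        print(n,y0,len(q),np.percentile(q,[3,50,97],axis=0).round(1).tolist() if len(q) else 0)
a=cv2.resize(s["image"][140:350,300:410],(400,600)[:2],interpolation=2)
cv2.imwrite("pics/c9.png",cv2.convertScaleAbs(cv2.resize(s["image"][140:350,290:410],None,fx=2.8,fy=2.8,interpolation=2),alpha=1.5))
E
```

```text
top 35 0 0
top -35 0 0
side 35 160 [[-18.2, 29.7, 166.9], [-0.5, 41.3, 182.1], [15.0, 45.1, 187.9]]
side -35 117 [[-11.8, -41.5, 166.3], [0.1, -26.7, 176.7], [11.6, -18.0, 181.8]]
```

View pics/c9.png

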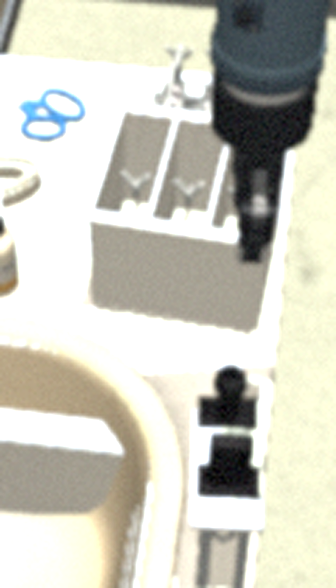

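Request:
arm_command(deltas=[[[-1, 0, 2, 0], [-1, 0, 2, 0], [0, 0, 1, 0], [0, 0, 0, 0], [0, 0, 0, 0]]])

```text
t: 39.43
tcp_pos: [0.3937, 0.2189, 0.3376]
ee_rot: [0.999, 0.042, 0.001, -0.0]
contact_force: [0.3, 0.1, -0.4]
finger_gap: 0.468
finger_force: 0.0
```

```bash
python3 -c "
from stand import *
hung(-45);hung(0);hung(45)" | grep -E "tcp|68|42|8, 8"
```

```text
tcp [0.3937 0.2189 0.3376] [ 0.3  0.1 -0.4]
top (50, 68) 22 [-45.  61.  82.] zmax 86.0
top (30, 42) 18 [-44.  36.  80.] zmax 87.0
top (-8, 8) 36 [-45.   2.  99.] zmax 110.0
top (-42, -30) 10 [-44. -37.  84.] zmax 86.0
top (-68, -50) 17 [-45. -56.  83.] zmax 88.0
side (50, 68) 2 [-57.  52.  91.] zmax 93.0
side (30, 42) 8 [-45.  38.  83.] zmax 87.0
side (-8, 8) 12 [-44.   1.  54.] zmax 56.0
tcp [0.3931 0.2186 0.3362] [-0.3 -0.1  0.1]
top (50, 68) 26 [-0. 60. 83.] zmax 86.0
top (30, 42) 14 [ 1. 38. 82.] zmax 86.0
top (-8, 8) 46 [-1.  2. 58.] zmax 112.0
top (-42, -30) 13 [ -0. -36.  81.] zmax 84.0
top (-68, -50) 19 [  0. -55.  82.] zmax 88.0
side (50, 68) 2 [-5. 52. 89.] zmax 90.0
side (30, 42) 7 [-3. 39. 84.] zmax 87.0
side (-8, 8) 13 [-1.  4. 56.] zmax 112.0
side (-42, -30) 6 [ -2. -38.  83.] zmax 91.0
side (-68, -50) 9 [  1. -53.  81.] zmax 86.0
tcp [0.393  0.2184 0.336 ] [-0.4 -0.1  0.3]
top (50, 68) 23 [45. 60. 82.] zmax 86.0
top (30, 42) 12 [45. 36. 80.] zmax 86.0
top (-8, 8) 35 [ 44.   1. 101.] zmax 112.0
top (-42, -30) 15 [ 45. -36.  83.] zmax 88.0
top (-68, -50) 16 [ 45. -57.  82.] zmax 87.0
side (50, 68) 2 [31. 52. 93.] zmax 95.0
side (30, 42) 6 [43. 35. 81.] zmax 91.0
side (-8, 8) 17 [44.  3. 56.] zmax 111.0
side (-42, -30) 12 [ 42. -41.  79.] zmax 91.0
side (-68, -50) 7 [ 45. -56.  82.] zmax 83.0
```

```bash
python3 -c "
from cell import close_job
print(close_job())"
```

```text
the job is handed in; nothing more can be done
None
```

All three carriers hang on the drying stand with both bar ends at seated height in their hook pairs, the tank is empty, the hook rod is back upright in its caddy slot, and the job is handed in (no verdict was returned).

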